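Check brass collars on a jack-up pin gauge and sort them

ROBOT

A 6-joint arm with a two-finger parallel gripper is mounted at the origin on a cart in front of the work surface, level with it; the furniture and walls round the work are solid. World frame = base frame: x ahead of the robot, y to its left, z up, the work surface at z = 0. Lengths are in m, angles in degrees, forces in N, time in s.
With the tool pointing down it reaches from about 0.275 to 0.85 m from the base axis. Payload 5.2 kg.
Tool frame: the origin (TCP) lies on the centre line of the jaws, within the pads' length; the fingertips stand 17 mm ahead of it and the grasp point (between the pads) lies 2 mm behind it; z points along the fingers, y is the line along which they close (so a half turn about z gives the same grasp; the last joint's range is limited). The gripper opens to 85 mm and grips with 20 to 120 N. Pads are 22 mm wide; open, the fingers measure 114 mm over their backs; the gripper's body (76 mm by 85 mm) begins 54 mm behind the grasp point. The pads swing forward as they close: fully open they stand 13 mm farther back than shut.
Start: joints at [-87.25, 14.817, 87.949, -0, 77.235, -11.62], TCP at [0.137, -0.533, 0.212] pointing down, gripper open.
Joint ranges: [-179.93, 179.93], [-52.35, 119.4], [10.71, 147.94], [-69.91, 249.91], [12.55, 155.21], [-178.61, 178.61]. Speed limits (degrees/s): [147.25, 147.25, 180, 180, 180, 180].

INTERFACE

Orientations are given as [roll, pitch, yaw] about the fixed x, y, z axes, in that order (R = Rz(yaw) Ry(pitch) Rx(roll)).
In Python, from station import monitor, vision, bot gives the robot as it stands.
- The arm moves only by the tool play_rows, never from a script. Its argument "targets" is text: rows parted by semicolons, each of 7 numbers parted by spaces: the turn, a rotation vector about the tool's x, y, z each as a share of 180 degrees, from -1 to 1, then the shift along the tool's x, y, z each as a share of 0.1 m, from -1 to 1, then the opening, from -1 (shut) to 1 (fully open). In form: ax ay az tx ty tz hand; .... A call has exactly 5 rows; each row is the pose to reach, as a shift and turn from the pose commanded when the call began, along the tool's axes at that moment, turning the shorter way round; what a row does not reach only later rows make up. A row lasts 1/8 s, in which the tool goes at most 62.5 mm and 10.7 degrees, less where a joint would pass 70% of its speed; a pose out of reach is approached as far as the arm can. A call with a number of a shift or a turn outside -1 to 1 is refused whole. A call with a gripper value outside its range is refused whole. The fingers move at their own pace and stop on an object; the grip force is fixed at half the most. Time passes only in rows, so rows that repeat a pose let the fingers close, or fill a call up. It gives the time, the measured TCP pose, the force, the opening and the grip force at its end, in the units of the state.
- monitor.sense(): the state, without advancing time (a new reading comes with each control period).
- vision.grab_frame(name): name is "scene" or "side" or "wrist"; returns a dict with "pixels" (400x640x3 uint8, red, green, blue), "camera_matrix" (3x3 intrinsics, pixels), "origin" and "rotation" of the camera in the world; the wrist camera has in their place "mount" (4x4, takes a point from camera to tool coordinates, whose origin is the TCP and whose axes are the flange's). Camera axes: x right, y down, z forward; pixel columns grow to the right and rows downward; lengths in m; the calibration is good to about 2 mm. The wrist camera is an equidistant fisheye: a pixel r from the principal point sees the ray r / f radians off the axis. A picture is of the moment at which its call begins: read the wrist's pose just before it. There is no depth.
- bot.job_done(): hands the job in; it is judged then, once.
The state is a dict: "t": time; "joint_positions": joint angles; "joint_vel": joint speeds; "tau": joint torques, N m; "position": TCP position; "eef_rot": TCP orientation; "contact_force": force on the tool from outside, world axes, zero at the start; "torque": the same for the moment, N m; "finger_gap": finger opening in m; "finger_force": force on a finger pad.
Only numpy, scipy, OpenCV 4.12 (cv2) and the standard library are available. Lean on these libraries where they do the work, as an engineer would, in place of code of your own. Each camera call takes 0.05 s, during which the arm holds its last target. There are 200 camera calls.

TASK

Unscrew the gauge's brass hex nut (counter-clockwise) as far as it goes so that the four pins stand fully up, then set every brass collar on a pin and let go, so that all of them are on pins at once: one that fits drops flat on the deck, one that is too tight stays up on the tip. Then put the collars that fit in the green tray and the tight ones in the red tray, screw the nut back down until the pins are flush again, and leave the beaker, the flux cup and the pitch lump where they are.

Things in the scene. Friction and masses are not known exactly. Their poses are not given: they have to be found in the camera images.
- gauge: Fixed pin gauge: a grey steel block 132 (x) x 170 (y) x 40 mm on a thin dark foot 140 x 178 mm. Four steel pins come up through its deck (top face, 40 mm over the worktop) at x = +-45, y = +-25 mm; a captive brass hex nut stands at x = 0, y = +95 mm. Origin on the worktop, midway between the four pins; z up
- nut_center (a point): Centre (on its vertical axis, half-way up) of the captive brass hex nut: 34 mm across flats, 24 mm high, on a steel neck 22 mm thick, its underside 31 mm above the gauge deck. The y axis of this frame is square to one pair of flats (so are the directions 60 and 120 degrees from it); the frame turns with the nut. A screw end shows 1 mm above the nut
- nut (a joint): Turn of the hex nut, rad: 0 = screwed down (pins sunk flush with the deck), 2.6 = end stop (pins fully up). It grows counter-clockwise seen from above; every radian lifts all four pins by 10 mm. It turns stiffly, about 0.1 N m, and stays where it is left; it does not rise
- pin1_tip (a point): Centre of the tip of gauge pin 1. The steel pin is 18 mm in diameter, upright, its top 3 mm tapered to 13 mm. The tip is flush with the deck (deck 40 mm above the worktop) when the nut is at 0 and 26 mm above the deck when it is at 2.6
- pin2_tip (a point): Centre of the tip of gauge pin 2. The steel pin is 18 mm in diameter, upright, its top 3 mm tapered to 13 mm. The tip is flush with the deck (deck 40 mm above the worktop) when the nut is at 0 and 26 mm above the deck when it is at 2.6
- pin3_tip (a point): Centre of the tip of gauge pin 3. The steel pin is 18 mm in diameter, upright, its top 3 mm tapered to 13 mm. The tip is flush with the deck (deck 40 mm above the worktop) when the nut is at 0 and 26 mm above the deck when it is at 2.6
- pin4_tip (a point): Centre of the tip of gauge pin 4. The steel pin is 18 mm in diameter, upright, its top 3 mm tapered to 13 mm. The tip is flush with the deck (deck 40 mm above the worktop) when the nut is at 0 and 26 mm above the deck when it is at 2.6
- collar1_center (a point): Centre (on the axis, half-way up) of a loose brass ring, 38 mm outside, 16 mm high, 60 g, flat on the worktop at the start (z = bore axis). Its bore is 21 mm (slides down a raised pin until it lies flat on the deck) or 15.5 mm (stays up on the pin's taper, underside 24 mm above the deck); trying it shows which. May be absent
- collar2_center (a point): Centre (on the axis, half-way up) of a loose brass ring, 38 mm outside, 16 mm high, 60 g, flat on the worktop at the start (z = bore axis). Its bore is 21 mm (slides down a raised pin until it lies flat on the deck) or 15.5 mm (stays up on the pin's taper, underside 24 mm above the deck); trying it shows which. May be absent
- collar3_center (a point): Centre (on the axis, half-way up) of a loose brass ring, 38 mm outside, 16 mm high, 60 g, flat on the worktop at the start (z = bore axis). Its bore is 21 mm (slides down a raised pin until it lies flat on the deck) or 15.5 mm (stays up on the pin's taper, underside 24 mm above the deck); trying it shows which. May be absent
- collar4_center (a point): Centre (on the axis, half-way up) of a loose brass ring, 38 mm outside, 16 mm high, 60 g, flat on the worktop at the start (z = bore axis). Its bore is 21 mm (slides down a raised pin until it lies flat on the deck) or 15.5 mm (stays up on the pin's taper, underside 24 mm above the deck); trying it shows which. May be absent
- collar5_center (a point): Centre (on the axis, half-way up) of a loose brass ring, 38 mm outside, 16 mm high, 60 g, flat on the worktop at the start (z = bore axis). Its bore is 21 mm (slides down a raised pin until it lies flat on the deck) or 15.5 mm (stays up on the pin's taper, underside 24 mm above the deck); trying it shows which. May be absent
- green_tray: Loose green open sorting tray for collars that fit: 160 (its x) x 120 (its y) x 22 mm, walls and floor 4 mm thick, 400 g. Origin at the centre of its underside
- red_tray: Loose red open sorting tray for collars that are too tight: 160 (its x) x 120 (its y) x 22 mm, walls and floor 4 mm thick, 400 g. Origin at the centre of its underside
- goblet: Clear glass beaker at the back, between hot plate and lamp, 76 mm wide, 65 mm high; a bystander. Origin at the centre of its underside
- flux_cup: Small dark flux cup in front of the lamp, 28 mm wide, 17 mm high; a bystander. Origin at the centre of its underside
- pitch: Dark brown pitch lump behind the collars, 38 x 48 x 17 mm; a bystander. Origin at the centre of its underside
- lamp_head (a point): Middle of the fixed magnifier lamp head that hangs low over the worktop between the two sides: an obstacle 260 mm long (x) and 170 mm wide (y), from 77 mm (near end) to 201 mm (far end) above the worktop; pass in front of it, nearer the robot, or above it

How it is judged:
By the outcome, as a careful person would: the job done as asked, in the order asked, and still so for the second after the job is handed in, with the robot touching nothing.
Of collar1, collar2, collar3, collar4, collar5 only 2 to 3 are there at a start; the rules pass over those that are not, and their reading is None.
At some moment in a run one of collar1, collar2, collar3, collar4, collar5 may be knocked a few centimetres aside while the robot is not near it.
Once in a run the grip may slacken for a moment while it holds something.
It also fails if it takes over 210 s, if anything falls off the work surface, if the arm or the gripper's body presses on something with over 40 N, if the wrist force passes 120 N, or if a joint passes its speed limit or range.

## Working session

There is one attempt and no reset: what is moved stays moved. The work goes in short steps, Python scripts to look and compute and a tool call to move; the robot and the scene stay as the last step left them, time stands still between calls to the robot, and variables do not carry over. Pictures are saved under pics/ and viewed, at most 14 in all, crops included, and the job is handed in when it is done.

Besides the shell and the picture viewer there is one more tool, called after "Emit:" in YAML: its name, and indented under it one key for each argument. play_rows: Moves the arm, as the interface text tells. Shift numbers are shares of 0.1 m and turn numbers shares of 180 degrees, none past 1 either way. Its arguments: {"type":"object","properties":{"targets":{"type":"string"}},"required":["targets"]}

```bash
ls; mkdir -p pics
python3 - <<'E'
from station import monitor, vision, bot
import cv2
print(monitor.sense())
for n in ["scene","side","wrist"]:
    f=vision.grab_frame(n); cv2.imwrite(f"pics/{n}0.png",f["pixels"][:,:,::-1])
    print({k:v for k,v in f.items() if k!="pixels"})
E
```

```text
pics
{'t': 0.0, 'joint_positions': array([-8.72504355e+01,  1.48591393e+01,  8.80110563e+01,  5.25710037e-05,
        7.72345543e+01, -1.16209167e+01]), 'joint_vel': array([ 0.00815296, -0.02480309,  0.03989558, -0.03851486,  0.0815348 ,
       -0.03416906]), 'tau': array([ 6.64029485e-04, -4.46026433e+01, -2.90560716e+01, -1.98118096e-04,
        1.19569097e-02,  1.05948811e-05]), 'position': array([ 0.13648818, -0.53221659,  0.210976  ]), 'eef_rot': array([-1.79897408e+02, -2.11505519e-02,  1.43704507e+01]), 'contact_force': array([ 1.10125638, -0.30209793, -0.11277736]), 'torque': array([0.03869674, 0.00461802, 0.02086897]), 'finger_force': 0.0, 'finger_gap': 0.08541636697013642}
{'camera_matrix': array([[491.46887757,   0.        , 328.65891552],
       [  0.        , 491.46887757, 191.58616492],
       [  0.        ,   0.        ,   1.        ]]), 'origin': array([-0.35515843,  0.66825171,  1.29151555]), 'rotation': array([-136.78209329,   -0.87781756, -123.74540859])}
{'camera_matrix': array([[432.37521836,   0.        , 317.46505231],
       [  0.        , 432.37521836, 197.39907278],
       [  0.        ,   0.        ,   1.        ]]), 'origin': array([ 0.21299932, -0.93438992,  0.6725886 ]), 'rotation': array([-118.90331559,   -1.35159662,  -19.07134421])}
{'camera_matrix': array([[309.70691629,   0.        , 318.58774096],
       [  0.        , 309.70691629, 199.19432431],
       [  0.        ,   0.        ,   1.        ]]), 'mount': array([[ 6.20572951e-04, -9.53209370e-01, -3.02310290e-01,
         7.70298302e-02],
       [ 9.99999554e-01,  8.06779962e-04, -4.91076720e-04,
        -4.00416388e-05],
       [ 7.11996815e-04, -3.02309850e-01,  9.53209446e-01,
        -1.62545205e-01],
       [ 0.00000000e+00,  0.00000000e+00,  0.00000000e+00,
         1.00000000e+00]])}
```

View pics/scene0.png

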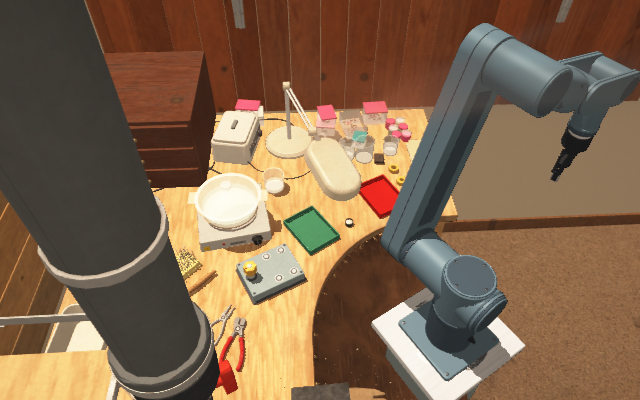

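View pics/side0.png

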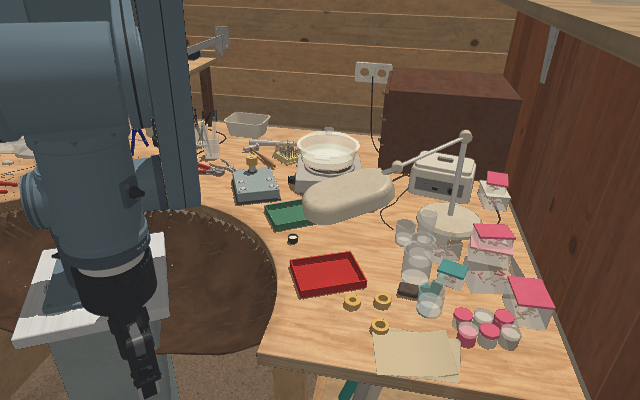

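View pics/wrist0.png

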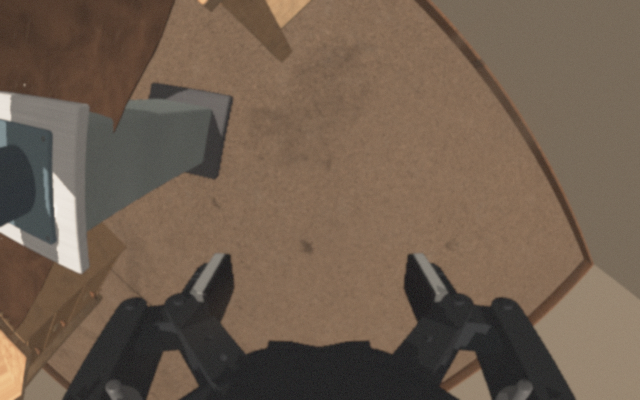

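The scene shows the gauge (nut at scene px (251,268)), the green tray (312,230) and the red tray (380,196). The side view has three collars at about (352,301), (382,299) and (380,326), pitch at (408,290) and the flux cup at (293,239). Next I cast these to world coordinates.

```bash
cat > h.py <<'E'
import numpy as np, cv2
from scipy.spatial.transform import Rotation as R
from station import monitor, vision, bot
def grab(n,save=None):
    s=monitor.sense(); f=vision.grab_frame(n)
    if save: cv2.imwrite(f"pics/{save}.png",f["pixels"][:,:,::-1])
    f["s"]=s; return f
def ray(f,px):
    K=f["camera_matrix"]; x=(px[0]-K[0,2])/K[0,0]; y=(px[1]-K[1,2])/K[1,1]
    if "mount" in f:
        T=R.from_euler("xyz",f["s"]["eef_rot"],degrees=True).as_matrix(); M=f["mount"]
        th=np.hypot(x,y); k=np.sin(th)/max(th,1e-9)
        d=np.array([x*k,y*k,np.cos(th)])
        return f["s"]["position"]+T@M[:3,3], T@M[:3,:3]@d
    return f["origin"], R.from_euler("xyz",f["rotation"],degrees=True).as_matrix()@np.array([x,y,1.])
def cast(f,px,z):
    o,d=ray(f,px); return (o+d*(z-o[2])/d[2])[:3]
def blobs(f,lo,hi,amin=20,roi=None):
    hsv=cv2.cvtColor(f["pixels"],cv2.COLOR_RGB2HSV); m=cv2.inRange(hsv,np.array(lo),np.array(hi))
    if roi: q=np.zeros_like(m); a,b,c,d=roi; q[b:d,a:c]=m[b:d,a:c]; m=q
    n,l,st,c=cv2.connectedComponentsWithStats(m)
    return [(c[i],st[i]) for i in range(1,n) if st[i][4]>=amin], m
def go(p0,yaw0,p,yaw):
    "shift/turn shares in tool axes (tool down) from commanded p0,yaw0"
    Rt=R.from_euler("xyz",[180,0,yaw0],degrees=True)
    d=Rt.inv().apply(np.array(p)-p0)/0.1
    return np.round(d,3), round(-(yaw-yaw0)/180,4)
E
python3 - <<'E'
from h import *
f=grab("side"); g=grab("scene")
print("collars side", [(c.round(1),cast(f,c,.010).round(3)) for c,s in blobs(f,(18,110,90),(32,255,255),30,(330,280,405,345))[0]])
print("nut scene",[(c.round(1),s[4],cast(g,c,.085).round(3)) for c,s in blobs(g,(18,110,90),(32,255,255),20,(235,255,265,285))[0]])
print("nut side",[(c.round(1),s[4],cast(f,c,.083).round(3)) for c,s in blobs(f,(15,110,60),(32,255,255),10,(235,145,275,180))[0]])
for n,fr,lo,hi,roi in [("green",g,(60,80,30),(90,255,255),(280,200,345,260)),("red",g,(0,170,80),(8,255,255),(350,165,420,225)),("redside",f,(0,170,60),(8,255,255),(280,240,375,310))]:
    b,m=blobs(fr,lo,hi,200,roi)
    cs,_=cv2.findContours(m,cv2.RETR_EXTERNAL,cv2.CHAIN_APPROX_NONE); c=max(cs,key=cv2.contourArea)
    pts=np.array([cast(fr,p[0],.022)[:2] for p in c]); r=cv2.minAreaRect((pts*1000).astype(np.float32)); print(n,r)
print("deck corners scene"); 
for p in [(237,271),(285,246),(306,271),(252,301)]: print(cast(g,p,.04).round(3))
for px in [(280,250),(295,270),(266,258),(281,278)]: print(px,cast(g,px,.04).round(3))
cv2.imwrite("pics/z1.png",np.hstack([cv2.resize(g["pixels"][235:310,225:325],(400,300),interpolation=2),cv2.resize(f["pixels"][140:215,220:320],(400,300),interpolation=2)])[:,:,::-1])
print("flux",cast(f,(293,242),0).round(3),"pitch",cast(f,(408,292),0).round(3),"goblet",cast(g,(274,188),0).round(3))
E
```

```text
collars side [(array([382.3, 300.4]), array([ 0.603, -0.295,  0.01 ])), (array([352. , 301.5]), array([ 0.537, -0.278,  0.01 ])), (array([379.3, 326.1]), array([ 0.563, -0.363,  0.01 ]))]
nut scene [(array([241.2, 257.9]), np.int32(97), array([0.493, 0.392, 0.085])), (array([249.3, 266. ]), np.int32(86), array([0.454, 0.386, 0.085])), (array([236.9, 279.8]), np.int32(49), array([0.432, 0.438, 0.085]))]
nut side [(array([239. , 147.5]), np.int32(30), array([0.428, 0.494, 0.083])), (array([267.1, 152.1]), np.int32(122), array([0.514, 0.427, 0.083])), (array([248.3, 160.7]), np.int32(275), array([0.438, 0.373, 0.083])), (array([272.1, 165.1]), np.int32(10), array([0.505, 0.318, 0.083]))]
green ((516.775390625, 132.2587432861328), (166.59791564941406, 123.64290618896484), 2.7962660789489746)
red ((510.97857666015625, -157.54757690429688), (131.022216796875, 173.1887969970703), 86.12811279296875)
redside ((514.2692260742188, -179.82693481445312), (139.41708374023438, 162.89913940429688), 86.0088882446289)
deck corners scene
[0.489 0.415 0.04 ]
[0.491 0.246 0.04 ]
[0.375 0.24  0.04 ]
[0.372 0.425 0.04 ]
(280, 250) [0.486 0.267 0.04 ]
(295, 270) [0.396 0.266 0.04 ]
(266, 258) [0.483 0.318 0.04 ]
(281, 278) [0.395 0.316 0.04 ]
flux [ 0.481 -0.005  0.   ] pitch [ 0.679 -0.278  0.   ] goblet [0.766 0.134 0.   ]
```

View pics/z1.png

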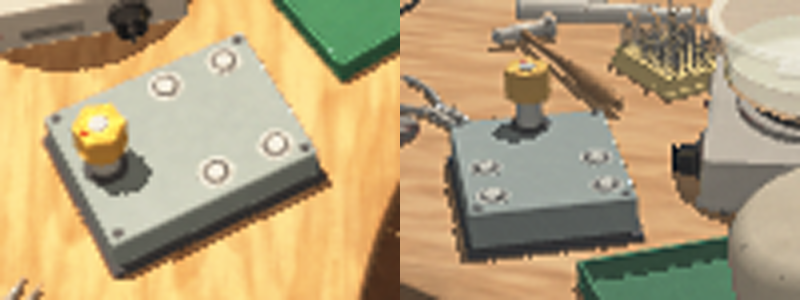

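Emit:
play_rows:
  targets: "0 0 0.04 0 0 -0.2 1; 0 0 0.08 0 0 -0.4 1; 0 0 0.08 0 0 -0.4 1; 0 0 0.08 0 0 -0.4 1; 0 0 0.08 0 0 -0.4 1"

```text
t: 0.88
position: [0.1365, -0.5322, 0.2507]
eef_rot: [-179.9, 0.0, 0.0]
contact_force: [0.1, 0.1, -0.2]
finger_gap: 0.0855
finger_force: 0.0
```

Emit:
play_rows:
  targets: "0 0 0 0.2 -0.2 0 1; 0 0 0 0.4 -0.4 0 1; 0 0 0 0.6 -0.6 0 1; 0 0 0 0.8 -0.8 0 1; 0 0 0 1 -1 0 1"

```text
t: 1.5
position: [0.237, -0.4318, 0.2511]
eef_rot: [-179.9, 0.0, 0.0]
contact_force: [-0.4, -0.2, 0.6]
finger_gap: 0.0855
finger_force: 0.0
```

Emit:
play_rows:
  targets: "0 0 0 0.2 -0.2 0 1; 0 0 0 0.4 -0.4 0 1; 0 0 0 0.6 -0.6 0 1; 0 0 0 0.8 -0.8 0 1; 0 0 0 1 -1 0 1"

```text
t: 2.12
position: [0.337, -0.3319, 0.2511]
eef_rot: [-179.9, 0.0, 0.0]
contact_force: [-1.2, -0.1, -0.9]
finger_gap: 0.0855
finger_force: 0.0
```

Emit:
play_rows:
  targets: "0 0 0 0.1 -0.2 0 1; 0 0 0 0.2 -0.4 0 1; 0 0 0 0.3 -0.6 0 1; 0 0 0 0.4 -0.8 0 1; 0 0 0 0.5 -1 0 1"

```text
t: 2.75
position: [0.3867, -0.232, 0.2511]
eef_rot: [-180.0, 0.0, 0.0]
contact_force: [0.5, 0.0, 0.4]
finger_gap: 0.0855
finger_force: 0.0
```

Emit:
play_rows:
  targets: "0 0 0 0 -0.2 0 1; 0 0 0 0 -0.4 0 1; 0 0 0 0 -0.6 0 1; 0 0 0 0 -0.8 0 1; 0 0 0 0 -1 0 1"

```text
t: 3.38
position: [0.3864, -0.1317, 0.2519]
eef_rot: [180.0, -0.0, -0.0]
contact_force: [-0.5, -0.3, -0.5]
finger_gap: 0.0854
finger_force: 0.0
```

Emit:
play_rows:
  targets: "0 0 0 0 -0.2 0 1; 0 0 0 0 -0.4 0 1; 0 0 0 0 -0.6 0 1; 0 0 0 0 -0.8 0 1; 0 0 0 0 -1 0 1"

```text
t: 4.0
position: [0.3863, -0.0318, 0.2519]
eef_rot: [180.0, -0.0, -0.0]
contact_force: [0.6, -0.3, 0.2]
finger_gap: 0.0853
finger_force: 0.0
```

Emit:
play_rows:
  targets: "0 0 0 0 -0.2 0 1; 0 0 0 0 -0.4 0 1; 0 0 0 0 -0.6 0 1; 0 0 0 0 -0.8 0 1; 0 0 0 0 -1 0 1"

```text
t: 4.62
position: [0.3863, 0.0681, 0.2519]
eef_rot: [180.0, -0.0, -0.0]
contact_force: [-0.1, -0.3, -0.1]
finger_gap: 0.085
finger_force: 0.0
```

Emit:
play_rows:
  targets: "0 0 0 0 -0.2 0 1; 0 0 0 0 -0.4 0 1; 0 0 0 0 -0.6 0 1; 0 0 0 0 -0.8 0 1; 0 0 0 0 -1 0 1"

```text
t: 5.25
position: [0.3862, 0.168, 0.2519]
eef_rot: [180.0, -0.0, -0.0]
contact_force: [0.6, -0.8, 0.2]
finger_gap: 0.0853
finger_force: 0.0
```

Emit:
play_rows:
  targets: "0 0 0 0 -0.2 0 1; 0 0 0 0 -0.4 0 1; 0 0 0 0 -0.6 0 1; 0 0 0 0 -0.8 0 1; 0 0 0 0 -1 0 1"

```text
t: 5.88
position: [0.3862, 0.2679, 0.2519]
eef_rot: [180.0, -0.0, -0.0]
contact_force: [-0.2, -0.4, -1.3]
finger_gap: 0.0853
finger_force: 0.0
```

Run:
```python
from h import *
f=grab("wrist","w1"); print(f["s"]["position"],f["s"]["eef_rot"])
```

```text
[0.38623898 0.26790278 0.2518961 ] [ 1.79996784e+02 -8.62794050e-03 -2.60000496e-02]
```

View pics/w1.png

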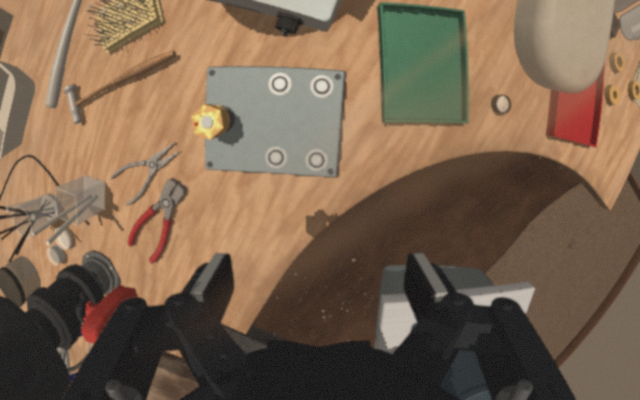

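The wrist view shows the gauge clearly: pins at about (279,84), (320,86), (276,157) and (316,160), nut at (210,122), and the green tray and flux cup to the right.

Run:
```python
from h import *
f=grab("wrist")
g=cv2.cvtColor(f["pixels"],cv2.COLOR_RGB2GRAY)
P=[]
for x,y in [(279,84),(320,86),(276,157),(316,160)]:
    r=g[y-14:y+15,x-14:x+15].astype(float); m=(r>150); ys,xs=np.nonzero(m); cx,cy=x-14+xs.mean(),y-14+ys.mean()
    p=cast(f,(cx,cy),.04); P.append(p); print((round(cx,1),round(cy,1)),p.round(4))
P=np.array(P); c=P.mean(0); print("centre",c)
u=(P[0]+P[2]-P[1]-P[3])/2; yaw=np.degrees(np.arctan2(-u[0],u[1])); v=(P[0]+P[1]-P[2]-P[3])/2
print("yaw",yaw,np.degrees(np.arctan2(v[1],v[0])),np.linalg.norm(u),np.linalg.norm(v))
n=c[:2]+R.from_euler("z",yaw,degrees=True).as_matrix()[:2,:2]@[0,.095]; print("nut",n, cast(f,(210,122),.095))
hsv=cv2.cvtColor(f["pixels"],cv2.COLOR_RGB2HSV)
m=cv2.inRange(hsv,(60,80,30),(90,255,255)); m[:, :370]=0;m[:,480:]=0
cs,_=cv2.findContours(m,0,cv2.CHAIN_APPROX_NONE);q=max(cs,key=cv2.contourArea)
print("green",cv2.minAreaRect(np.array([cast(f,p[0],.022)[:2]*1000 for p in q],np.float32)))
print("lamp near",cast(f,(565,92),.08),cast(f,(515,60),.1),"flux",cast(f,(502,104),.01))
```

```text
(np.float64(278.6), np.float64(83.5)) [0.4889 0.318  0.04  ]
(np.float64(319.5), np.float64(85.9)) [0.4852 0.2694 0.04  ]
(np.float64(277.1), np.float64(156.5)) [0.3995 0.3215 0.04  ]
(np.float64(317.9), np.float64(159.4)) [0.3956 0.2713 0.04  ]
centre [0.44229609 0.29504941 0.04      ]
yaw -4.34694232168446 -1.7068762501586006 0.04956298222136582 0.08954785682113538
nut [0.44949668 0.38977613] [0.44801558 0.38600144 0.095     ]
green ((561.3779907226562, 140.2447509765625), (38.199951171875, 30.723539352416992), 86.43120574951172)
lamp near [ 0.50804507 -0.0590323   0.08      ] [0.53036106 0.04643593 0.1       ] flux [0.48001093 0.00495593 0.01      ]
```

Emit:
play_rows:
  targets: "0 0 0 0.15 -0.2 0.1 1; 0 0 0 0.3 -0.4 0.2 1; 0 0 0 0.4 -0.7 0.3 1; 0 0 0 0.61 -1 0.4 1; 0 0 0 0.61 -1 0.4 1"

```text
t: 6.6
position: [0.4482, 0.3675, 0.2103]
eef_rot: [179.9, 0.1, 0.0]
contact_force: [-0.4, -0.5, -0.7]
finger_gap: 0.0852
finger_force: 0.0
```

Emit:
play_rows:
  targets: "0 0 0 0 -0.2 0.1 1; 0 0 0 0 -0.2 0.1 1; 0 0 0 0 -0.2 0.1 1; 0 0 0 0 -0.2 0.1 1; 0 0 0 0 -0.2 0.1 1"

```text
t: 7.22
position: [0.4481, 0.3868, 0.2023]
eef_rot: [-180.0, -0.0, -0.1]
contact_force: [-0.0, -0.2, 0.1]
finger_gap: 0.0854
finger_force: 0.0
```

Run:
```python
from h import *
f=grab("wrist"); print(f["s"]["position"],f["s"]["joint_positions"].round(1))
b,m=blobs(f,(17,110,100),(33,255,255),200,(230,110,420,290)); print([(c.round(1),s) for c,s in b])
x,y=map(int,max(b,key=lambda t:t[1][4])[0])
cv2.imwrite("pics/nut1.png",cv2.resize(f["pixels"][y-60:y+60,x-80:x+80],(640,480),interpolation=2)[:,:,::-1]); print(x-80,y-60)
```

```text
[0.44811944 0.38677308 0.20225488] [ 30.   19.5  82.9  -0.   77.7 120.1]
[(array([318.7, 187. ]), array([299, 165,  39,  44, 879], dtype=int32))]
238 126
```

View pics/nut1.png

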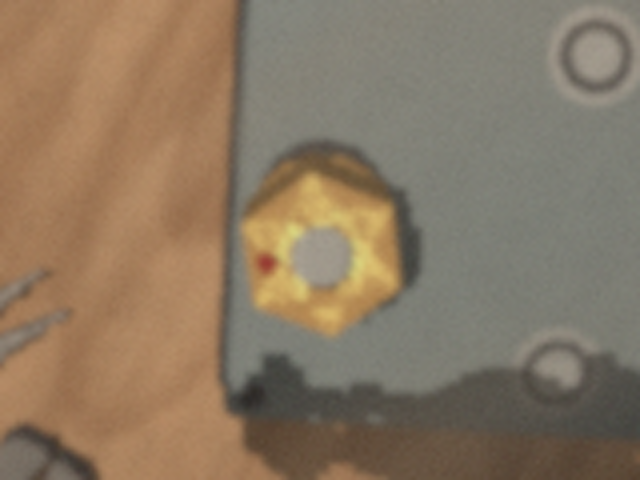

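The crop shows the nut hex centred at (323,253), with flats 6.5° off square. I need tool yaw 6.5°.

Emit:
play_rows:
  targets: "0 0 -0.036 0.01 0 0.2 1; 0 0 -0.036 0.01 0 0.4 1; 0 0 -0.036 0.01 0 0.6 1; 0 0 -0.036 0.01 0 0.8 1; 0 0 -0.036 0.01 0 1 1"

```text
t: 7.9
position: [0.4492, 0.3869, 0.1014]
eef_rot: [-180.0, -0.0, 6.4]
contact_force: [0.1, -0.0, -0.4]
finger_gap: 0.0851
finger_force: 0.0
```

Emit:
play_rows:
  targets: "0 0 0 0 0 0.1 1; 0 0 0 0 0 0.21 1; 0 0 0 0 0 0.21 1; 0 0 0 0 0 0.21 -1; 0 0 0 0 0 0.21 -1"

```text
t: 8.52
position: [0.4494, 0.3873, 0.0815]
eef_rot: [-180.0, -0.1, 6.5]
contact_force: [0.5, 0.2, 1.1]
finger_gap: 0.0516
finger_force: 0.0
```

Emit:
play_rows:
  targets: "0 0 0 0 0 0 -1; 0 0 0 0 0 0 -1; 0 0 0 0 0 0 -1; 0 0 0 0 0 0 -1; 0 0 0 0 0 0 -1"

```text
t: 9.15
position: [0.449, 0.387, 0.0808]
eef_rot: [180.0, 0.0, 6.5]
contact_force: [0.2, 0.7, 0.7]
finger_gap: 0.0005
finger_force: 0.0
```

Run:
```python
from h import *
f=grab("wrist","w2"); s=grab("scene"); d=grab("side")
a=cv2.resize(s["pixels"][225:310,200:310],(400,300));b=cv2.resize(d["pixels"][120:210,190:310],(400,300))
w=cv2.resize(f["pixels"][100:400,120:520],(400,300))
cv2.imwrite("pics/m2.png",np.vstack([np.hstack([a,b]),np.hstack([w,w*0])])[:,:,::-1])
```

```text
(no output)
```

View pics/m2.png

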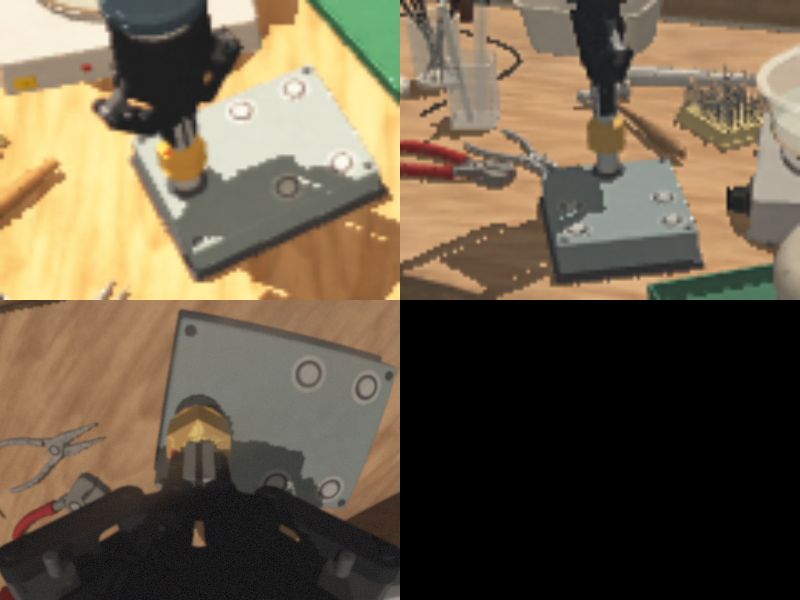

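The fingers shut just above the nut, so the visible tips look about 30 mm shorter than the spec says. I'll reopen, go 20 mm lower (clear of the deck under either reading) and close again.

Emit:
play_rows:
  targets: "0 0 0 0 0 0 1; 0 0 0 0 0 0 1; 0 0 0 0 0 0 1; 0 0 0 0 0 0 1; 0 0 0 0 0 0 1"

```text
t: 9.93
position: [0.449, 0.387, 0.0808]
eef_rot: [-180.0, -0.0, 6.4]
contact_force: [-0.3, -1.1, -0.2]
finger_gap: 0.0855
finger_force: 0.0
```

Emit:
play_rows:
  targets: "0 0 0 0 0 0 1; 0 0 0 0 0 0.1 1; 0 0 0 0 0 0.2 1; 0 0 0 0 0 0.2 1; 0 0 0 0 0 0.2 1"

```text
t: 10.55
position: [0.449, 0.387, 0.0606]
eef_rot: [180.0, 0.0, 6.5]
contact_force: [0.4, -0.5, 0.3]
finger_gap: 0.0857
finger_force: 0.0
```

Run:
```python
from h import *
f=grab("wrist"); s=grab("scene"); d=grab("side"); print(f["s"]["position"],f["s"]["finger_gap"])
a=cv2.resize(s["pixels"][225:310,200:310],(400,300));b=cv2.resize(d["pixels"][120:210,190:310],(400,300))
w=cv2.resize(f["pixels"][100:400,120:520],(400,300))
cv2.imwrite("pics/m3.png",np.vstack([np.hstack([a,b]),np.hstack([w,w*0])])[:,:,::-1])
```

```text
[0.44896166 0.38701811 0.06058495] 0.08572988809325995
```

View pics/m3.png

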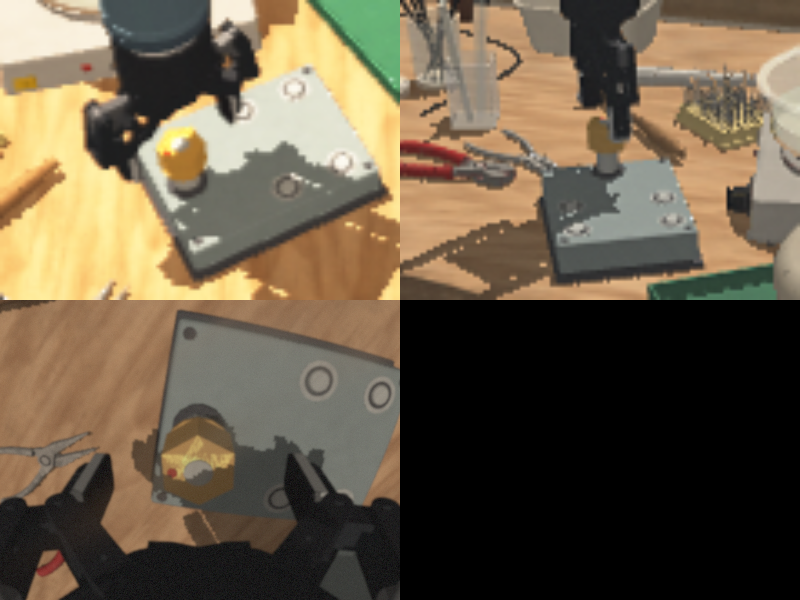

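Now the nut (centre at crop (198,468)) sits between the fingers. Closing.

Emit:
play_rows:
  targets: "0 0 0 0 0 0 -1; 0 0 0 0 0 0 -1; 0 0 0 0 0 0 -1; 0 0 0 0 0 0 -1; 0 0 0 0 0 0 -1"

```text
t: 11.32
position: [0.449, 0.3874, 0.0613]
eef_rot: [-180.0, -0.0, 6.5]
contact_force: [-1.9, 0.9, 4.7]
finger_gap: 0.0324
finger_force: 60.6
```

Emit:
play_rows:
  targets: "0 0 -0.055 0 0 0 -1; 0 0 -0.11 0 0 0 -1; 0 0 -0.165 0 0 0 -1; 0 0 -0.22 0 0 0 -1; 0 0 -0.275 0 0 0 -1"

```text
t: 11.95
position: [0.4491, 0.3872, 0.0613]
eef_rot: [180.0, -0.0, 56.3]
contact_force: [-1.6, -0.5, 5.4]
finger_gap: 0.0324
finger_force: 60.7
```

Run:
```python
from h import *
f=grab("wrist"); s=grab("scene"); print(f["s"]["eef_rot"],f["s"]["torque"],f["s"]["joint_positions"].round(0))
a=cv2.resize(s["pixels"][225:310,200:310],(400,300))
w=cv2.resize(f["pixels"][100:400,120:520],(400,300))
cv2.imwrite("pics/m4.png",np.hstack([a,w])[:,:,::-1])
```

```text
[ 1.79990554e+02 -3.47172811e-02  5.62618965e+01] [ 0.02154496  0.2485019  -0.1474804 ] [30. 27. 93.  0. 60. 64.]
```

View pics/m4.png

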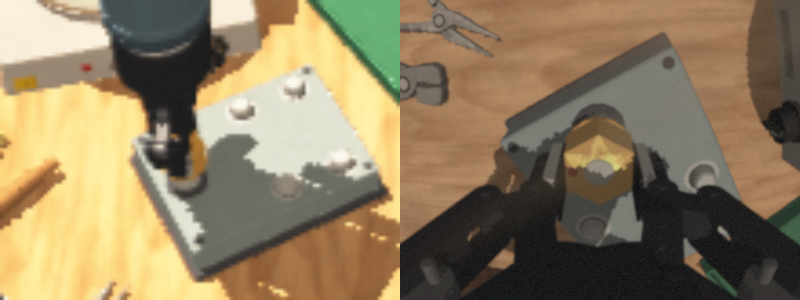

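The pins are rising in the scene crop and the nut sits well between the pads. I'll keep turning.

Emit:
play_rows:
  targets: "0 0 -0.055 0 0 0 -1; 0 0 -0.11 0 0 0 -1; 0 0 -0.165 0 0 0 -1; 0 0 -0.22 0 0 0 -1; 0 0 -0.275 0 0 0 -1"

```text
t: 12.68
position: [0.4494, 0.3872, 0.0613]
eef_rot: [179.9, -0.0, 105.7]
contact_force: [-0.5, -0.2, 4.6]
finger_gap: 0.0323
finger_force: 60.7
```

Emit:
play_rows:
  targets: "0 0 -0.055 0 0 0 -1; 0 0 -0.11 0 0 0 -1; 0 0 -0.165 0 0 0 -1; 0 0 -0.22 0 0 0 -1; 0 0 -0.27 0 0 0 -1"

```text
t: 13.3
position: [0.4488, 0.3877, 0.0615]
eef_rot: [179.9, -0.1, 154.0]
contact_force: [-1.8, -0.7, 7.0]
finger_gap: 0.0326
finger_force: 86.8
```

Emit:
play_rows:
  targets: "0 0 -0.01 0 0 0 -1; 0 0 -0.02 0 0 0 -1; 0 0 -0.02 0 0 0 -1; 0 0 -0.02 0 0 0 -1; 0 0 -0.02 0 0 0 -1"

```text
t: 13.92
position: [0.4477, 0.3881, 0.0616]
eef_rot: [179.9, -0.2, 157.3]
contact_force: [-6.3, 2.4, 8.3]
finger_gap: 0.0328
finger_force: 102.8
```

Run:
```python
from h import *
s=monitor.sense(); print(s["eef_rot"],s["torque"],s["joint_positions"].round(0))
```

```text
[179.90053291  -0.19465532 157.27156579] [ 0.6155461   1.08061217 -2.21935508] [ 30.  27.  93.   0.  60. -37.]
```

Emit:
play_rows:
  targets: "0 0 0.01 0 0 0 -1; 0 0 0.01 0 0 0 -1; 0 0 0.01 0 0 0 1; 0 0 0.01 0 0 0 1; 0 0 0.01 0 0 0 1"

```text
t: 14.55
position: [0.4492, 0.3868, 0.0606]
eef_rot: [-180.0, 0.0, 155.8]
contact_force: [0.1, -0.2, -0.3]
finger_gap: 0.0844
finger_force: 0.0
```

Emit:
play_rows:
  targets: "0 0 0 0 0 0 1; 0 0 0 0 0 -0.2 1; 0 0 0 0 0 -0.4 1; 0 0 0 0 0 -0.7 1; 0 0 0 0 0 -1 1"

```text
t: 15.18
position: [0.4489, 0.3868, 0.1615]
eef_rot: [-180.0, -0.0, 155.8]
contact_force: [0.7, -0.3, -0.4]
finger_gap: 0.0856
finger_force: 0.0
```

Emit:
play_rows:
  targets: "0 0 0.058 0 0 -0.2 1; 0 0 0.116 0 0 -0.4 1; 0 0 0.174 0 0 -0.6 1; 0 0 0.232 0 0 -0.8 1; 0 0 0.29 0 0 -0.91 1"

```text
t: 15.8
position: [0.4494, 0.3872, 0.2531]
eef_rot: [179.9, -0.0, 103.3]
contact_force: [0.5, -1.1, -0.1]
finger_gap: 0.0851
finger_force: 0.0
```

Emit:
play_rows:
  targets: "0 0 0.058 0 0 0 1; 0 0 0.116 0 0 0 1; 0 0 0.174 0 0 0 1; 0 0 0.232 0 0 0 1; 0 0 0.29 0 0 0 1"

```text
t: 16.42
position: [0.449, 0.3869, 0.2517]
eef_rot: [180.0, 0.0, 51.1]
contact_force: [0.2, -0.0, -0.2]
finger_gap: 0.0851
finger_force: 0.0
```

Emit:
play_rows:
  targets: "0 0 0.058 0 0 0 1; 0 0 0.116 0 0 0 1; 0 0 0.174 0 0 0 1; 0 0 0.232 0 0 0 1; 0 0 0.286 0 0 0 1"

```text
t: 17.05
position: [0.449, 0.3869, 0.2517]
eef_rot: [180.0, 0.0, -0.4]
contact_force: [-0.1, 0.4, -1.1]
finger_gap: 0.0854
finger_force: 0.0
```

Run:
```python
from h import *
f=grab("wrist","w5"); s=grab("scene"); d=grab("side"); print(f["s"]["position"],f["s"]["eef_rot"])
a=cv2.resize(s["pixels"][235:310,225:325],(400,300),interpolation=2);b=cv2.resize(d["pixels"][250:350,320:453],(400,300),interpolation=2)
w=cv2.resize(f["pixels"][100:280,240:480],(400,300),interpolation=2)
cv2.imwrite("pics/m5.png",np.vstack([np.hstack([a,b]),np.hstack([w,w*0])])[:,:,::-1])
print("collars", [(c.round(1),s[4],cast(d,c,.010).round(3)) for c,s in blobs(d,(18,110,90),(32,255,255),30,(270,240,440,370))[0]])
```

```text
[0.44903168 0.38690574 0.25171063] [ 1.79988269e+02  4.51474007e-03 -3.69712478e-01]
collars [(array([382.3, 300.4]), np.int32(197), array([ 0.603, -0.295,  0.01 ])), (array([352. , 301.7]), np.int32(214), array([ 0.537, -0.278,  0.01 ])), (array([379.4, 326. ]), np.int32(218), array([ 0.563, -0.362,  0.01 ]))]
```

View pics/m5.png

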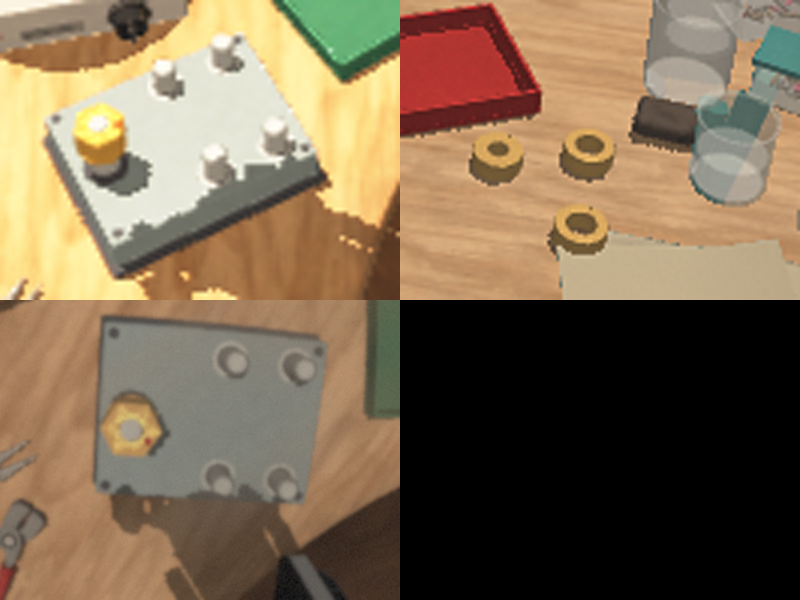

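Pins are all up in m5, and the three collars haven't moved. The wrist data put the fingertips 35 mm behind the spec throughout, so I'll grasp with TCP z at object z − 0.03 or so. Next I measure the pins from above at yaw 90.

Emit:
play_rows:
  targets: "0 0 -0.05 0 0.2 0.1 0.2; 0 0 -0.1 0 0.4 0.2 0.2; 0 0 -0.15 0 0.6 0.2 0.2; 0 0 -0.2 0 0.8 0.2 0.2; 0 0 -0.251 0 0.92 0.2 0.2"

```text
t: 17.82
position: [0.449, 0.2941, 0.2319]
eef_rot: [180.0, 0.0, 45.6]
contact_force: [0.7, -0.4, -0.5]
finger_gap: 0.0511
finger_force: 0.0
```

Emit:
play_rows:
  targets: "0 0 -0.05 0 0 0 0.2; 0 0 -0.1 0 0 0 0.2; 0 0 -0.15 0 0 0 0.2; 0 0 -0.2 0 0 0 0.2; 0 0 -0.251 0 0 0 0.2"

```text
t: 18.45
position: [0.449, 0.295, 0.2318]
eef_rot: [180.0, 0.0, 90.9]
contact_force: [-0.4, -0.4, 0.2]
finger_gap: 0.0511
finger_force: 0.0
```

Emit:
play_rows:
  targets: "0 0 0 0 0 0 0.2; 0 0 0 0 0 0 0.2; 0 0 0 0 0 0 0.2; 0 0 0 0 0 0 0.2; 0 0 0 0 0 0 0.2"

```text
t: 19.08
position: [0.4489, 0.295, 0.2318]
eef_rot: [-180.0, -0.0, 90.3]
contact_force: [-0.8, -0.1, 0.4]
finger_gap: 0.0511
finger_force: 0.0
```

```bash
python3 - <<'E'
from h import *
f=grab("wrist","w6"); print(f["s"]["position"],f["s"]["eef_rot"],f["s"]["finger_gap"])
def proj(f,P):
    T=R.from_euler("xyz",f["s"]["eef_rot"],degrees=True).as_matrix(); M=f["mount"]
    c=M[:3,:3].T@(T.T@(np.array(P)-f["s"]["position"])-M[:3,3]); th=np.arctan2(np.hypot(c[0],c[1]),c[2]); K=f["camera_matrix"]
    return K[:2,2]+K[0,0]*th*c[:2]/np.hypot(c[0],c[1])
hsv=cv2.cvtColor(f["pixels"],cv2.COLOR_RGB2HSV)
for i,p in enumerate([(.4889,.318,.066),(.4852,.2694,.066),(.3995,.3215,.066),(.3956,.2713,.066)]):
    u=proj(f,p); x,y=map(int,u); r=f["pixels"][y-22:y+23,x-22:x+23]
    g=cv2.cvtColor(r,cv2.COLOR_RGB2GRAY)
    c=cv2.HoughCircles(cv2.resize(cv2.medianBlur(g,3),None,fx=4,fy=4,interpolation=2),cv2.HOUGH_GRADIENT,1.5,20,param1=80,param2=18,minRadius=22,maxRadius=44)
    print(u.round(1), None if c is None else [(tuple((np.array(k[:2])/4+[x-22,y-22]).round(1)),round(k[2]/4,1),cast(f,np.array(k[:2])/4+[x-22-.4,y-22-.4],.066).round(4)) for k in c[0][:3]])
    cv2.imwrite(f"/tmp/p{i}.png",cv2.resize(r,(270,270),interpolation=2)[:,:,::-1])
cv2.imwrite("pics/p6.png",np.vstack([np.hstack([cv2.imread(f"/tmp/p{i}.png") for i in (0,1)]),np.hstack([cv2.imread(f"/tmp/p{i}.png") for i in (2,3)])]))
E
cat >> h.py <<'E'
def proj(f,P):
    T=R.from_euler("xyz",f["s"]["eef_rot"],degrees=True).as_matrix(); M=f["mount"]
    c=M[:3,:3].T@(T.T@(np.array(P)-f["s"]["position"])-M[:3,3]); r=np.hypot(c[0],c[1]); K=f["camera_matrix"]
    return K[:2,2]+K[0,0]*np.arctan2(r,c[2])*c[:2]/r
E
```

```text
[0.44894542 0.29504591 0.23178705] [-1.79996934e+02 -8.99587810e-04  9.03142953e+01] 0.05110748490871159
[356.2 155.6] [((np.float64(353.7), np.float64(156.8)), np.float32(9.8), array([0.4858, 0.317 , 0.066 ]))]
[351.3 198.6] [((np.float64(349.4), np.float64(197.2)), np.float32(8.6), array([0.4826, 0.2715, 0.066 ]))]
[273.1 152. ] [((np.float64(275.2), np.float64(150.2)), np.float32(9.1), array([0.4014, 0.3238, 0.066 ]))]
[271.  196.5] None
```

View pics/p6.png

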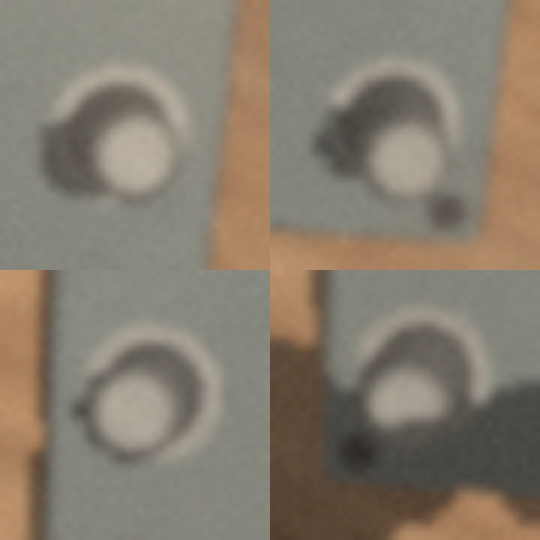

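p6 shows four raised pin tips: p0 (356.1,158.4), p1 (351.2,201.9) and p2 (272.6,152.6) in the wrist picture. p3 is partly in shadow.

Run:
```python
from h import *
f=grab("wrist")
P=np.array([cast(f,p,.066)[:2] for p in [(356.1,158.4),(351.2,201.9),(272.6,152.6)]]); print(P.round(4))
L=np.array([[.045,.025],[.045,-.025],[-.045,.025],[-.045,-.025]])
A=L[:3]-L[:3].mean(0); B=P-P.mean(0); H=A.T@B; th=np.arctan2(H[0,1]-H[1,0],H[0,0]+H[1,1]); c,s=np.cos(th),np.sin(th); Rm=np.array([[c,-s],[s,c]])
o=P.mean(0)-Rm@L[:3].mean(0); print("origin",o,"yaw",np.degrees(th)); print((o+L@Rm.T).round(4),"nut",o+Rm@[0,.095]); print((o+L@Rm.T)[:3]-P)
```

```text
[[0.489  0.3149]
 [0.4853 0.2655]
 [0.3989 0.3208]]
origin [0.44222247 0.29306537] yaw -3.71538004292123
[[0.4887 0.3151]
 [0.4855 0.2652]
 [0.3989 0.3209]
 [0.3957 0.271 ]] nut [0.44837849 0.3878657 ]
[[-2.07436843e-04  2.10668461e-04]
 [ 2.06548750e-04 -3.37537058e-04]
 [ 8.88092494e-07  1.26868596e-04]]
```

Emit:
play_rows:
  targets: "0 0 0 -0.2 0 0 0.2; 0 0 0 -0.4 0 0 0.2; 0 0 0 -0.6 0 0 0.2; 0 0 0 -0.8 0 0 0.2; 0 0 0 -1 0 0 0.2"

```text
t: 19.8
position: [0.4494, 0.193, 0.2319]
eef_rot: [180.0, 0.0, 90.3]
contact_force: [-0.7, 0.2, -0.5]
finger_gap: 0.0514
finger_force: 0.0
```

Emit:
play_rows:
  targets: "0 0 0 -0.2 0 0 0.2; 0 0 0 -0.4 0 0 0.2; 0 0 0 -0.6 0 0 0.2; 0 0 0 -0.8 0 0 0.2; 0 0 0 -1 0 0 0.2"

```text
t: 20.42
position: [0.4497, 0.0931, 0.2319]
eef_rot: [180.0, 0.0, 90.3]
contact_force: [0.4, -0.1, 0.1]
finger_gap: 0.0513
finger_force: 0.0
```

Emit:
play_rows:
  targets: "0 0 0 -0.2 0 0 0.2; 0 0 0 -0.4 0 0 0.2; 0 0 0 -0.6 0 0 0.2; 0 0 0 -0.8 0 0 0.2; 0 0 0 -1 0 0 0.2"

```text
t: 21.05
position: [0.4499, -0.0067, 0.2319]
eef_rot: [180.0, 0.0, 90.3]
contact_force: [0.9, -0.1, 0.3]
finger_gap: 0.051
finger_force: 0.0
```

Emit:
play_rows:
  targets: "0 0 0 -0.2 0 0 0.2; 0 0 0 -0.4 0 0 0.2; 0 0 0 -0.6 0 0 0.2; 0 0 0 -0.8 0 0 0.2; 0 0 0 -1 0 0 0.2"

```text
t: 21.68
position: [0.4503, -0.1066, 0.2319]
eef_rot: [180.0, 0.0, 90.3]
contact_force: [-0.5, 0.1, 0.9]
finger_gap: 0.0509
finger_force: 0.0
```

Emit:
play_rows:
  targets: "0 0 0 -0.2 0 0 0.2; 0 0 0 -0.4 0 0 0.2; 0 0 0 -0.6 0 0 0.2; 0 0 0 -0.8 0 0 0.2; 0 0 0 -1 0 0 0.2"

```text
t: 22.3
position: [0.4516, -0.2063, 0.2319]
eef_rot: [180.0, 0.0, 90.3]
contact_force: [0.2, -0.7, 0.3]
finger_gap: 0.0512
finger_force: 0.0
```

Emit:
play_rows:
  targets: "0 0 0 -0.2 0.2 0 0.2; 0 0 0 -0.4 0.4 0 0.2; 0 0 0 -0.6 0.6 0 0.2; 0 0 0 -0.8 0.8 0 0.2; 0 0 0 -1 1 0 0.2"

```text
t: 22.92
position: [0.5529, -0.3058, 0.2315]
eef_rot: [-180.0, -0.0, 90.3]
contact_force: [0.6, -0.7, -0.4]
finger_gap: 0.0515
finger_force: 0.0
```

Emit:
play_rows:
  targets: "0 0 0 0 0.1 0.1 0.2; 0 0 0 0 0.2 0.2 0.2; 0 0 0 0 0.3 0.4 0.2; 0 0 0 0 0.4 0.5 0.2; 0 0 0 0 0.4 0.5 0.2"

```text
t: 23.55
position: [0.5924, -0.3032, 0.1801]
eef_rot: [-179.9, -0.1, 90.4]
contact_force: [-0.3, 0.3, 0.2]
finger_gap: 0.0511
finger_force: 0.0
```

```bash
cat >> h.py <<'E'
def rings(f,zc,roi=None,amin=250):
    "ring centres: ellipse fit of outer contour of brass top+side, cast near mid height"
    b,m=blobs(f,(15,90,70),(34,255,255),amin,roi); out=[]
    for c,st in b:
        x,y,w,h,a=st; q=np.zeros_like(m); q[y:y+h,x:x+w]=m[y:y+h,x:x+w]
        k,_=cv2.findContours(q,0,cv2.CHAIN_APPROX_NONE); k=max(k,key=cv2.contourArea)
        if len(k)<8: continue
        e=cv2.fitEllipse(cv2.convexHull(k)); out.append((np.round(e[0],1),np.round(e[1],1),a,cast(f,e[0],zc).round(4)))
    return out
E
python3 - <<'E'
from h import *
f=grab("wrist","w7"); print(f["s"]["position"],f["s"]["eef_rot"])
for r in rings(f,.010): print(r)
f=grab("side")
print("side", [(c.round(1),s[4],cast(f,c,.010).round(3)) for c,s in blobs(f,(18,110,90),(32,255,255),30,(270,240,440,370))[0]])
E
```

```text
[ 0.59237782 -0.30317297  0.18006591] [-1.79873957e+02 -9.96321821e-02  9.03856509e+01]
(array([266.9, 148.7]), array([36.7, 43.2]), np.int32(1014), array([ 0.5351, -0.2736,  0.01  ]))
(array([330.1, 165.2]), array([40.1, 40.7]), np.int32(940), array([ 0.6042, -0.2917,  0.01  ]))
(array([169.4, 184.6]), array([17.7, 44.9]), np.int32(254), array([ 0.412 , -0.3138,  0.01  ]))
(array([233.6, 203.1]), array([20.7, 55.2]), np.int32(266), array([ 0.4933, -0.3363,  0.01  ]))
(array([289.7, 221.8]), array([41.5, 55.7]), np.int32(976), array([ 0.5586, -0.3584,  0.01  ]))
(array([195.8, 233.2]), array([37.4, 98.7]), np.int32(878), array([ 0.4398, -0.3763,  0.01  ]))
side [(array([382.2, 300.3]), np.int32(202), array([ 0.603, -0.294,  0.01 ])), (array([352. , 301.6]), np.int32(212), array([ 0.537, -0.278,  0.01 ])), (array([379.4, 326.2]), np.int32(219), array([ 0.563, -0.363,  0.01 ]))]
```

View pics/w7.png

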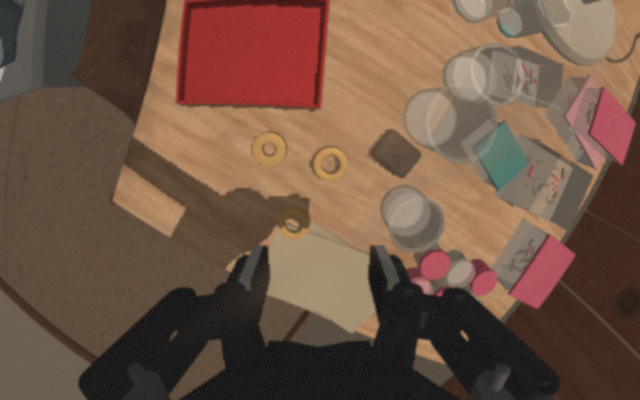

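w7 shows collar A at (330,165), B (267,149), C (290,222), the pitch right of A at (396,153) and a jar at (410,220). I'll grip A along y (yaw 0) to stay clear of the pitch.

Emit:
play_rows:
  targets: "0 0 0.05 0 0 0 0.2; 0 0 0.1 0.1 0.1 0 0.2; 0 0 0.15 0.11 0.12 0.2 0.2; 0 0 0.2 0.11 0.12 0.3 0.2; 0 0 0.251 0.11 0.12 0.4 0.2"

```text
t: 24.28
position: [0.6044, -0.2933, 0.1426]
eef_rot: [179.9, -0.0, 44.8]
contact_force: [0.1, -0.3, 0.1]
finger_gap: 0.051
finger_force: 0.0
```

Emit:
play_rows:
  targets: "0 0 0.05 0 0 0 0.2; 0 0 0.1 0 0 0 0.2; 0 0 0.15 0 0 0 0.2; 0 0 0.2 0 0 0 0.2; 0 0 0.251 0 0 0 0.2"

```text
t: 24.9
position: [0.6045, -0.2935, 0.1431]
eef_rot: [179.9, -0.1, -0.3]
contact_force: [-0.6, 0.3, -0.6]
finger_gap: 0.0511
finger_force: 0.0
```

Emit:
play_rows:
  targets: "0 0 0 0 0 0 0.2; 0 0 0 0 0 0 0.2; 0 0 0 0 0 0 0.2; 0 0 0 0 0 0 0.2; 0 0 0 0 0 0 0.2"

```text
t: 25.52
position: [0.6043, -0.2931, 0.1418]
eef_rot: [-180.0, 0.0, -0.0]
contact_force: [0.7, -0.5, -1.0]
finger_gap: 0.051
finger_force: 0.0
```

Run:
```python
from h import *
f=grab("wrist"); print(f["s"]["position"],f["s"]["eef_rot"])
for r in rings(f,.010): print(r)
```

```text
[ 0.60434551 -0.29307094  0.14177373] [-1.79997019e+02  2.20791115e-03 -6.20915490e-03]
(array([318.1, 183. ]), array([43.6, 49.6]), np.int32(1185), array([ 0.6046, -0.2925,  0.01  ]))
(array([374.1, 232.3]), array([61.8, 94.2]), np.int32(1578), array([ 0.5517, -0.3511,  0.01  ]))
(array([301.8, 243.9]), array([40. , 46.9]), np.int32(1160), array([ 0.5385, -0.2753,  0.01  ]))
```

Emit:
play_rows:
  targets: "0 0 0 0 0 0.2 0.2; 0 0 0 0 0 0.4 0.2; 0 0 0 0 0 0.6 0.2; 0 0 0 0 0 0.8 0.2; 0 0 0 0 0 1 0.2"

```text
t: 26.2
position: [0.6044, -0.2931, 0.0412]
eef_rot: [180.0, -0.0, -0.0]
contact_force: [-0.0, -0.6, 0.6]
finger_gap: 0.0514
finger_force: 0.0
```

Emit:
play_rows:
  targets: "0 0 0 0 0 0.1 0.2; 0 0 0 0 0 0.2 0.2; 0 0 0 0 0 0.3 0.2; 0 0 0 0 0 0.42 0.2; 0 0 0 0 0 0.42 0.2"

```text
t: 26.82
position: [0.6036, -0.2926, -0.0014]
eef_rot: [-179.9, 0.1, -0.0]
contact_force: [-0.1, -0.4, -0.3]
finger_gap: 0.0512
finger_force: 0.0
```

Emit:
play_rows:
  targets: "0 0 0 0 0 0.05 0.2; 0 0 0 0 0 0.1 0.2; 0 0 0 0 0 0.15 0.2; 0 0 0 0 0 0.15 0.2; 0 0 0 0 0 0.15 0.2"

```text
t: 27.45
position: [0.6044, -0.2931, -0.0151]
eef_rot: [180.0, -0.0, -0.0]
contact_force: [0.5, 0.1, -0.1]
finger_gap: 0.0511
finger_force: 0.0
```

Emit:
play_rows:
  targets: "0 0 0 0 0 0.04 0.2; 0 0 0 0 0 0.04 0.2; 0 0 0 0 0 0.04 -1; 0 0 0 0 0 0.04 -1; 0 0 0 0 0 0.04 -1"

```text
t: 28.08
position: [0.6047, -0.2933, -0.0188]
eef_rot: [180.0, -0.0, -0.0]
contact_force: [0.0, 0.8, 2.5]
finger_gap: 0.0352
finger_force: 60.1
```

Emit:
play_rows:
  targets: "0 0 0 0 0 0 -1; 0 0 0 0 0 0 -1; 0 0 0 0 0 0 -1; 0 0 0 0 0 0 -1; 0 0 0 0 0 0 -1"

```text
t: 28.7
position: [0.6047, -0.2933, -0.0188]
eef_rot: [180.0, -0.0, -0.0]
contact_force: [1.0, 0.4, 4.4]
finger_gap: 0.0351
finger_force: 60.3
```

Emit:
play_rows:
  targets: "0 0 0 0 0 -0.2 -1; 0 0 0 0 0 -0.4 -1; 0 0 0 0 0 -0.6 -1; 0 0 0 0 0 -0.8 -1; 0 0 0 0 0 -1 -1"

```text
t: 29.32
position: [0.6046, -0.2933, 0.083]
eef_rot: [180.0, -0.1, -0.0]
contact_force: [-0.9, 0.4, 0.3]
finger_gap: 0.0355
finger_force: 60.0
```

Run:
```python
from h import *
f=grab("wrist","w8"); print(f["s"]["position"],f["s"]["finger_gap"])
for r in rings(f,f["s"]["position"][2]+.037,None,100): print(r, (r[3]-f["s"]["position"]).round(4))
```

```text
[ 0.60455565 -0.2932533   0.08301246] 0.03552227436075474
(array([428.4,  27. ]), array([15.4, 22.3]), np.int32(101), array([ 0.7166, -0.3387,  0.12  ])) [ 0.112  -0.0454  0.037 ]
(array([414.9, 194. ]), array([ 6.7, 62.2]), np.int32(107), array([ 0.6441, -0.3353,  0.12  ])) [ 0.0395 -0.042   0.037 ]
(array([348.6, 261.9]), array([107.2, 144.8]), np.int32(6550), array([ 0.6113, -0.3071,  0.12  ])) [ 0.0067 -0.0138  0.037 ]
```

Emit:
play_rows:
  targets: "0 0 0 0 0 -0.2 -1; 0 0 0 -0.2 0 -0.4 -1; 0 0 0 -0.4 0 -0.6 -1; 0 0 0 -0.6 0 -0.8 -1; 0 0 0 -0.8 0 -1 -1"

```text
t: 30.0
position: [0.5237, -0.293, 0.1821]
eef_rot: [180.0, -0.0, -0.0]
contact_force: [-0.3, 0.2, 0.1]
finger_gap: 0.0354
finger_force: 61.1
```

Emit:
play_rows:
  targets: "0 0 0 -0.2 -0.2 -0.1 -1; 0 0 0 -0.3 -0.4 -0.2 -1; 0 0 0 -0.5 -0.6 -0.2 -1; 0 0 0 -0.6 -0.8 -0.2 -1; 0 0 0 -0.7 -1 -0.2 -1"

```text
t: 30.62
position: [0.4539, -0.1924, 0.2016]
eef_rot: [180.0, -0.1, -0.0]
contact_force: [1.0, 0.4, 0.0]
finger_gap: 0.035
finger_force: 60.7
```

Emit:
play_rows:
  targets: "0 0 0 0 -0.2 0 -1; 0 0 0 0 -0.4 0 -1; 0 0 0 0 -0.6 0 -1; 0 0 0 0 -0.8 0 -1; 0 0 0 0 -1 0 -1"

```text
t: 31.25
position: [0.4547, -0.0916, 0.2008]
eef_rot: [-180.0, -0.0, -0.0]
contact_force: [0.6, 0.4, -1.1]
finger_gap: 0.0349
finger_force: 60.7
```

Emit:
play_rows:
  targets: "0 0 0 0 -0.2 0 -1; 0 0 0 0 -0.4 0 -1; 0 0 0 0 -0.6 0 -1; 0 0 0 0 -0.8 0 -1; 0 0 0 0 -1 0 -1"

```text
t: 31.88
position: [0.4546, 0.0084, 0.2008]
eef_rot: [-180.0, -0.0, -0.0]
contact_force: [0.7, -0.3, -1.2]
finger_gap: 0.0354
finger_force: 60.7
```

Emit:
play_rows:
  targets: "0 0 0 0 -0.2 0 -1; 0 0 0 0 -0.4 0 -1; 0 0 0 0 -0.6 0 -1; 0 0 0 0 -0.8 0 -1; 0 0 0 0 -1 0 -1"

```text
t: 32.5
position: [0.4544, 0.1085, 0.2007]
eef_rot: [-180.0, 0.0, 0.0]
contact_force: [-0.4, -0.2, 0.1]
finger_gap: 0.0348
finger_force: 60.7
```

Emit:
play_rows:
  targets: "0 0 0 0 -0.2 0 -1; 0 0 0 0 -0.4 0 -1; 0 0 0 0 -0.6 0 -1; 0 0 0 0 -0.8 0 -1; 0 0 0 0 -1 0 -1"

```text
t: 33.12
position: [0.4543, 0.2085, 0.2007]
eef_rot: [180.0, 0.0, 0.0]
contact_force: [0.1, 0.1, -1.4]
finger_gap: 0.0356
finger_force: 60.7
```

Emit:
play_rows:
  targets: "0 0 0 0.1 -0.2 0 -1; 0 0 0 0.1 -0.4 0 -1; 0 0 0 0.2 -0.6 0 -1; 0 0 0 0.3 -0.8 0 -1; 0 0 0 0.34 -1 0 -1"

```text
t: 33.75
position: [0.4887, 0.3085, 0.2005]
eef_rot: [180.0, 0.0, -0.0]
contact_force: [0.3, 0.2, -0.6]
finger_gap: 0.0356
finger_force: 60.7
```

Emit:
play_rows:
  targets: "0 0 -0.05 0 0 0 -1; 0 0 -0.1 0 0 0 -1; 0 0 -0.15 0 0 0 -1; 0 0 -0.2 0 0 0 -1; 0 0 -0.24 0 0 0 -1"

```text
t: 34.38
position: [0.4882, 0.3077, 0.2007]
eef_rot: [-180.0, 0.0, 43.4]
contact_force: [-0.8, 0.1, -0.3]
finger_gap: 0.0352
finger_force: 60.8
```

Emit:
play_rows:
  targets: "0 0 -0.06 0 0 0 -1; 0 0 -0.12 0 0 0 -1; 0 0 -0.18 0 0 0 -1; 0 0 -0.24 0 0 0 -1; 0 0 -0.24 0 0 0 -1"

```text
t: 35.0
position: [0.4883, 0.3076, 0.2007]
eef_rot: [-180.0, 0.0, 86.3]
contact_force: [-0.4, 0.0, 0.2]
finger_gap: 0.0354
finger_force: 60.7
```

```bash
cat >> h.py <<'E'
def plan(p,yaw=None):
    "shares from the measured pose (tool down)"
    s=monitor.sense(); y0=s["eef_rot"][2]; yaw=y0 if yaw is None else yaw
    print("at",s["position"].round(4),s["eef_rot"].round(1),"gap",round(s["finger_gap"],4),"-> shift,turn",*go(s["position"],y0,p,yaw))
E
python3 - <<'E'
from h import *
plan((.4887,.3151,.057),86.3)
f=grab("wrist","w9"); s=f["s"]["position"]
hsv=cv2.cvtColor(f["pixels"],cv2.COLOR_RGB2HSV)
c=proj(f,s+[0,0,.035]); print("collar expected px",c)
E
```

```text
at [0.4883 0.3076 0.2007] [-180.     0.    86.3] gap 0.0354 -> shift,turn [ 7.500e-02 -1.000e-03  1.437e+00] 0.0001
collar expected px [319.17285869 273.01597184]
```

View pics/w9.png

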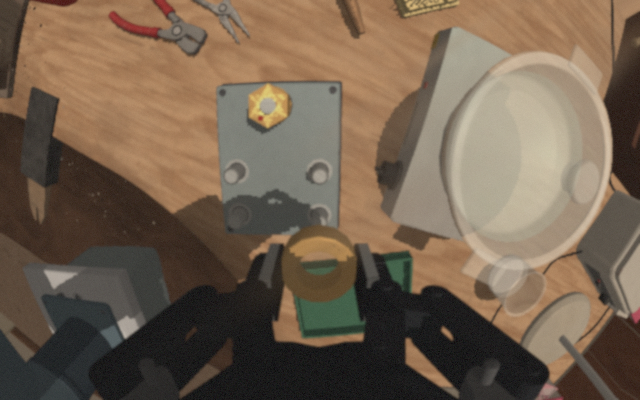

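w9 shows the collar held at (319,265), where expected, and pin p0 at (320,172) in the same column. Lowering onto p0.

Emit:
play_rows:
  targets: "0 0 0 0.075 0 0.2 -1; 0 0 0 0.075 0 0.4 -1; 0 0 0 0.075 0 0.6 -1; 0 0 0 0.075 0 0.8 -1; 0 0 0 0.075 0 1 -1"

```text
t: 35.67
position: [0.489, 0.3148, 0.1002]
eef_rot: [180.0, -0.0, 86.1]
contact_force: [0.8, 0.8, 0.3]
finger_gap: 0.0354
finger_force: 60.7
```

Emit:
play_rows:
  targets: "0 0 0 0 0 0.15 -1; 0 0 0 0 0 0.3 -1; 0 0 0 0 0 0.43 -1; 0 0 0 0 0 0.43 -1; 0 0 0 0 0 0.43 -1"

```text
t: 36.3
position: [0.4896, 0.3146, 0.0582]
eef_rot: [180.0, -0.0, 86.4]
contact_force: [0.2, -0.2, 0.1]
finger_gap: 0.0351
finger_force: 60.7
```

Emit:
play_rows:
  targets: "0 0 0 0 0 0.03 -1; 0 0 0 0 0 0.06 -1; 0 0 0 0 0 0.1 -1; 0 0 0 0 0 0.1 -1; 0 0 0 0 0 0.1 -1"

```text
t: 36.92
position: [0.4892, 0.3145, 0.0478]
eef_rot: [-180.0, 0.0, 86.4]
contact_force: [0.0, -1.2, 0.1]
finger_gap: 0.0354
finger_force: 60.7
```

Emit:
play_rows:
  targets: "0 0 0 0.006 -0.005 0 -1; 0 0 0 0.006 -0.005 0.01 -1; 0 0 0 0.006 -0.005 0.02 -1; 0 0 0 0.006 -0.005 0.02 -1; 0 0 0 0.006 -0.005 0.02 -1"

```text
t: 37.55
position: [0.4887, 0.3151, 0.0458]
eef_rot: [-180.0, -0.0, 86.4]
contact_force: [0.4, 0.7, -0.8]
finger_gap: 0.0355
finger_force: 60.7
```

Emit:
play_rows:
  targets: "0 0 0 0 0 0 0.2; 0 0 0 0 0 0 0.2; 0 0 0 0 0 0 0.2; 0 0 0 0 0 0 0.2; 0 0 0 0 0 0 0.2"

```text
t: 38.17
position: [0.4887, 0.3151, 0.0458]
eef_rot: [180.0, -0.0, 86.4]
contact_force: [0.8, -0.6, -2.0]
finger_gap: 0.0512
finger_force: 0.0
```

Emit:
play_rows:
  targets: "0 0 0 0 0 -0.2 0.2; 0 0 0 0 0 -0.4 0.2; 0 0 0 0 0 -0.6 0.2; 0 0 0 0 0 -0.8 0.2; 0 0 0 0 0 -1 0.2"

```text
t: 38.8
position: [0.4886, 0.3151, 0.1465]
eef_rot: [180.0, -0.0, 86.4]
contact_force: [0.1, 0.7, 1.3]
finger_gap: 0.0511
finger_force: 0.0
```

Emit:
play_rows:
  targets: "0 0 0 -0.2 -0.1 -0.2 0.2; 0 0 0 -0.4 -0.2 -0.4 0.2; 0 0 0 -0.6 -0.3 -0.6 0.2; 0 0 0 -0.8 -0.4 -0.7 0.2; 0 0 0 -1 -0.4 -0.7 0.2"

```text
t: 39.42
position: [0.4423, 0.2175, 0.2171]
eef_rot: [179.9, -0.0, 86.4]
contact_force: [1.2, -0.1, 0.9]
finger_gap: 0.0511
finger_force: 0.0
```

```bash
cat >> h.py <<'E'
def pinlook(f,rois):
    for c,s in blobs(f,(15,90,70),(34,255,255),30,rois)[0]:
        print("  brass px",c.round(1),"box",s[:4],"area",s[4],"at z.048",cast(f,c,.048)[:2].round(4),"at z.072",cast(f,c,.072)[:2].round(4))
E
python3 - <<'E'
from h import *
plan((.54,-.28,.2),90)
g=grab("scene","s10"); print("scene"); pinlook(g,(225,225,325,315))
d=grab("side","d10"); print("side"); pinlook(d,(220,140,320,215)); print("collars"); pinlook(d,(270,240,440,370))
w=grab("wrist","w10"); print("wrist"); pinlook(w,(180,20,460,240))
for P in [(.4887,.3151,.048),(.4887,.3151,.072)]:
  K=d["camera_matrix"]
  for n,f in(("scene",g),("side",d)):
    c=R.from_euler("xyz",f["rotation"],degrees=True).as_matrix().T@(np.array(P)-f["origin"]); K=f["camera_matrix"]; print(n,P,(K@c/c[2])[:2].round(1))
E
```

```text
at [0.4423 0.2175 0.2171] [179.9  -0.   86.4] gap 0.0511 -> shift,turn [-4.904  1.288  0.171] -0.02
scene
  brass px [274.9 280.9] box [225 225 100  90] area 3969 at z.048 [0.3907 0.3384] at z.072 [0.3763 0.3447]
  brass px [249.6 268.7] box [243 261  14  16] area 152 at z.048 [0.4701 0.3809] at z.072 [0.4541 0.3864]
side
  brass px [263.6 163.9] box [220 140  82  63] area 1670 at z.048 [0.4963 0.4095] at z.072 [0.4854 0.3579]
  brass px [235.  197.4] box [220 169  49  46] area 631 at z.048 [0.3624 0.2005] at z.072 [0.3567 0.1569]
collars
  brass px [341.8 307.5] box [270 240 170 130] area 10016 at z.048 [ 0.4919 -0.3253] at z.072 [ 0.4812 -0.3487]
  brass px [342.2 241.3] box [335 240  14   4] area 30 at z.048 [ 0.5816 -0.1048] at z.072 [ 0.5674 -0.1366]
  brass px [433.4 272.1] box [429 264   9  16] area 86 at z.048 [ 0.7364 -0.2821] at z.072 [ 0.7162 -0.3071]
wrist
  brass px [314.1  24.1] box [297  20  34  11] area 273 at z.048 [0.4479 0.3814] at z.072 [0.4479 0.375 ]
  brass px [356.9  81.3] box [339  64  39  36] area 749 at z.048 [0.4888 0.3162] at z.072 [0.4858 0.3146]
  brass px [419.2 177.4] box [341 149 119  80] area 706 at z.048 [0.5562 0.2078] at z.072 [0.5482 0.214 ]
  brass px [313.4 159.3] box [299 152  32  20] area 147 at z.048 [0.4376 0.2348] at z.072 [0.4383 0.2391]
  brass px [328.4 169.3] box [319 162  20  16] area 99 at z.048 [0.4531 0.2227] at z.072 [0.4527 0.2279]
  brass px [327.3 191.9] box [318 188  22  13] area 38 at z.048 [0.4505 0.1971] at z.072 [0.4502 0.2041]
  brass px [300.1 204.1] box [294 197  13  14] area 40 at z.048 [0.4191 0.1847] at z.072 [0.4211 0.1927]
  brass px [320.9 221.3] box [316 202   9  38] area 76 at z.048 [0.4412 0.1624] at z.072 [0.4416 0.172 ]
scene (0.4887, 0.3151, 0.048) [265.8 254.8]
side (0.4887, 0.3151, 0.048) [267.8 175.8]
scene (0.4887, 0.3151, 0.072) [265.2 250.1]
side (0.4887, 0.3151, 0.072) [267.5 169.1]
```

Emit:
play_rows:
  targets: "0 0 0 -0.2 0 0 0.2; 0 0 0 -0.4 0 0 0.2; 0 0 0 -0.6 0 0 0.2; 0 0 0 -0.8 0.1 0 0.2; 0 0 0 -1 0.1 0 0.2"

```text
t: 40.2
position: [0.4468, 0.1174, 0.2156]
eef_rot: [180.0, -0.0, 86.4]
contact_force: [-0.1, -0.8, -0.8]
finger_gap: 0.0514
finger_force: 0.0
```

Emit:
play_rows:
  targets: "0 0 0 -0.2 0 0 0.2; 0 0 0 -0.4 0 0 0.2; 0 0 0 -0.6 0 0 0.2; 0 0 0 -0.8 0.1 0 0.2; 0 0 0 -1 0.1 0 0.2"

```text
t: 40.83
position: [0.4506, 0.0169, 0.2156]
eef_rot: [180.0, -0.0, 86.4]
contact_force: [-0.3, -0.6, 0.1]
finger_gap: 0.051
finger_force: 0.0
```

Emit:
play_rows:
  targets: "0 0 0 -0.2 0 0 0.2; 0 0 0 -0.4 0 0 0.2; 0 0 0 -0.6 0 0 0.2; 0 0 0 -0.8 0.1 0 0.2; 0 0 0 -1 0.1 0 0.2"

```text
t: 41.45
position: [0.4548, -0.0843, 0.2157]
eef_rot: [180.0, -0.0, 86.4]
contact_force: [-0.1, 0.8, -0.6]
finger_gap: 0.0514
finger_force: 0.0
```

Emit:
play_rows:
  targets: "0 0 0 -0.2 0 0 0.2; 0 0 0 -0.4 0 0 0.2; 0 0 0 -0.6 0 0 0.2; 0 0 0 -0.8 0.1 0 0.2; 0 0 0 -1 0.1 0 0.2"

```text
t: 42.08
position: [0.4582, -0.1852, 0.2156]
eef_rot: [180.0, -0.0, 86.4]
contact_force: [-0.3, -0.2, -0.3]
finger_gap: 0.0512
finger_force: 0.0
```

Emit:
play_rows:
  targets: "0 0 0 -0.2 0.2 0 0.2; 0 0 0 -0.4 0.4 0 0.2; 0 0 0 -0.6 0.6 0.2 0.2; 0 0 0 -0.8 0.8 0.4 0.2; 0 0 0 -0.86 0.86 0.6 0.2"

```text
t: 42.7
position: [0.5382, -0.2768, 0.1544]
eef_rot: [-180.0, 0.0, 86.3]
contact_force: [-0.2, -0.0, 0.2]
finger_gap: 0.0512
finger_force: 0.0
```

Emit:
play_rows:
  targets: "0 0 0 0 0 0.1 0.2; 0 0 0 0 0 0.15 0.2; 0 0 0 0 0 0.15 0.2; 0 0 0 0 0 0.15 0.2; 0 0 0 0 0 0.15 0.2"

```text
t: 43.32
position: [0.5377, -0.2752, 0.1417]
eef_rot: [179.9, 0.0, 86.4]
contact_force: [-0.3, -0.4, 0.9]
finger_gap: 0.0512
finger_force: 0.0
```

Run:
```python
from h import *
f=grab("wrist","w11")
for r in rings(f,.010): print(r)
for r in rings(f,.010): plan((*r[3][:2],-.019))
```

```text
(array([317.5, 182.5]), array([40.3, 46.6]), np.int32(1235), array([ 0.5365, -0.2738,  0.01  ]))
(array([339.9, 259.7]), array([41.8, 59.3]), np.int32(1076), array([ 0.5551, -0.3609,  0.01  ]))
(array([200.2, 259.2]), array([37.1, 71.9]), np.int32(711), array([ 0.3978, -0.3541,  0.01  ]))
at [ 0.5376 -0.2752  0.1415] [179.9   0.   86.4] gap 0.0512 -> shift,turn [ 0.013 -0.012  1.605] -0.0
at [ 0.5376 -0.2752  0.1415] [179.9   0.   86.4] gap 0.0512 -> shift,turn [-0.844  0.228  1.605] -0.0
at [ 0.5376 -0.2752  0.1415] [179.9   0.   86.4] gap 0.0512 -> shift,turn [-0.876 -1.346  1.605] -0.0
```

Emit:
play_rows:
  targets: "0 0 0 0.013 -0.012 0.2 0.2; 0 0 0 0.013 -0.012 0.4 0.2; 0 0 0 0.013 -0.012 0.6 0.2; 0 0 0 0.013 -0.012 0.8 0.2; 0 0 0 0.013 -0.012 1 0.2"

```text
t: 44.0
position: [0.5365, -0.2739, 0.0405]
eef_rot: [180.0, 0.0, 86.4]
contact_force: [-0.4, 0.3, -0.5]
finger_gap: 0.0511
finger_force: 0.0
```

Emit:
play_rows:
  targets: "0 0 0 0 0 0.2 0.2; 0 0 0 0 0 0.3 0.2; 0 0 0 0 0 0.4 0.2; 0 0 0 0 0 0.5 0.2; 0 0 0 0 0 0.605 0.2"

```text
t: 44.62
position: [0.5366, -0.274, -0.0199]
eef_rot: [180.0, 0.0, 86.4]
contact_force: [0.1, 0.4, -0.1]
finger_gap: 0.0513
finger_force: 0.0
```

Emit:
play_rows:
  targets: "0 0 0 0 0 0 0.2; 0 0 0 0 0 0 0.2; 0 0 0 0 0 0 -1; 0 0 0 0 0 0 -1; 0 0 0 0 0 0 -1"

```text
t: 45.25
position: [0.5369, -0.2743, -0.0188]
eef_rot: [179.9, 0.1, 86.4]
contact_force: [-0.1, 0.4, 5.2]
finger_gap: 0.0351
finger_force: 60.3
```

Emit:
play_rows:
  targets: "0 0 0 0 0 0 -1; 0 0 0 0 0 -0.2 -1; 0 0 0 0 0 -0.4 -1; 0 0 0 0 0 -0.7 -1; 0 0 0 0 0 -1 -1"

```text
t: 45.88
position: [0.5358, -0.2735, 0.0807]
eef_rot: [-179.9, -0.0, 86.4]
contact_force: [0.0, 0.0, -1.3]
finger_gap: 0.035
finger_force: 59.9
```

Emit:
play_rows:
  targets: "0 0 0 0 0 -0.2 -1; 0 0 0 0 -0.2 -0.4 -1; 0 0 0 0 -0.4 -0.6 -1; 0 0 0 0 -0.6 -0.8 -1; 0 0 0 0 -0.8 -1 -1"

```text
t: 46.5
position: [0.4555, -0.2684, 0.1806]
eef_rot: [-180.0, -0.0, 86.4]
contact_force: [0.3, -0.1, -0.2]
finger_gap: 0.0351
finger_force: 59.9
```

Emit:
play_rows:
  targets: "0 0 0 0.2 0 -0.1 -1; 0 0 0 0.4 0 -0.2 -1; 0 0 0 0.6 0 -0.2 -1; 0 0 0 0.8 -0.1 -0.2 -1; 0 0 0 1 -0.1 -0.2 -1"

```text
t: 47.12
position: [0.4519, -0.1662, 0.1997]
eef_rot: [-179.9, -0.0, 86.4]
contact_force: [-0.2, 0.6, -0.4]
finger_gap: 0.0351
finger_force: 60.0
```

Emit:
play_rows:
  targets: "0 0 0 0.2 0 0 -1; 0 0 0 0.4 0 0 -1; 0 0 0 0.6 -0.1 0 -1; 0 0 0 0.8 -0.1 0 -1; 0 0 0 1 -0.15 0 -1"

```text
t: 47.75
position: [0.4436, -0.0662, 0.2002]
eef_rot: [-180.0, -0.0, 86.4]
contact_force: [0.1, -0.8, -0.1]
finger_gap: 0.0354
finger_force: 60.0
```

Emit:
play_rows:
  targets: "0 0 0 0.2 0 0 -1; 0 0 0 0.4 0 0 -1; 0 0 0 0.6 -0.1 0 -1; 0 0 0 0.8 -0.1 0 -1; 0 0 0 1 -0.15 0 -1"

```text
t: 48.38
position: [0.4348, 0.0344, 0.2003]
eef_rot: [-180.0, 0.0, 86.4]
contact_force: [-0.4, -0.1, -1.4]
finger_gap: 0.0349
finger_force: 60.0
```

Emit:
play_rows:
  targets: "0 0 0 0.2 0 0 -1; 0 0 0 0.4 0 0 -1; 0 0 0 0.6 -0.1 0 -1; 0 0 0 0.8 -0.1 0 -1; 0 0 0 1 -0.15 0 -1"

```text
t: 49.0
position: [0.4261, 0.135, 0.2003]
eef_rot: [-180.0, 0.0, 86.4]
contact_force: [0.5, 0.1, -0.0]
finger_gap: 0.0349
finger_force: 60.0
```

Emit:
play_rows:
  targets: "0 0 0 0.2 0 0 -1; 0 0 0 0.4 0 0 -1; 0 0 0 0.6 -0.1 0 -1; 0 0 0 0.8 -0.1 0 -1; 0 0 0 1 -0.15 0 -1"

```text
t: 49.62
position: [0.4174, 0.2356, 0.2003]
eef_rot: [-180.0, 0.0, 86.4]
contact_force: [0.1, -0.2, -0.9]
finger_gap: 0.0354
finger_force: 60.0
```

Run:
```python
from h import *
plan((.3957,.2710,.057))
```

```text
at [0.4174 0.2356 0.2003] [-180.     0.    86.4] gap 0.0354 -> shift,turn [ 0.34  -0.239  1.433] -0.0
```

Emit:
play_rows:
  targets: "0 0 0 0.2 -0.1 0 -1; 0 0 0 0.34 -0.239 0.2 -1; 0 0 0 0.34 -0.239 0.4 -1; 0 0 0 0.34 -0.239 0.7 -1; 0 0 0 0.34 -0.239 0.9 -1"

```text
t: 50.25
position: [0.395, 0.2702, 0.1091]
eef_rot: [-179.9, 0.0, 86.4]
contact_force: [-0.4, -0.8, 0.2]
finger_gap: 0.0352
finger_force: 60.0
```

Emit:
play_rows:
  targets: "0 0 0 0 0 0.1 -1; 0 0 0 0 0 0.2 -1; 0 0 0 0 0 0.4 -1; 0 0 0 0 0 0.53 -1; 0 0 0 0 0 0.53 -1"

```text
t: 50.88
position: [0.3959, 0.2699, 0.0567]
eef_rot: [-179.9, 0.0, 86.4]
contact_force: [-0.1, 0.2, -0.0]
finger_gap: 0.0349
finger_force: 60.0
```

Emit:
play_rows:
  targets: "0 0 0 0 0 0 -1; 0 0 0 0 0 0 -1; 0 0 0 0 0 0 -1; 0 0 0 0 0 0 -1; 0 0 0 0 0 0 -1"

```text
t: 51.5
position: [0.3966, 0.2702, 0.0574]
eef_rot: [180.0, -0.0, 86.4]
contact_force: [0.7, 0.6, -1.3]
finger_gap: 0.0348
finger_force: 60.0
```

Run:
```python
from h import *
plan((.3957,.2710,.0458))
```

```text
at [0.3966 0.2702 0.0574] [180.   -0.   86.4] gap 0.0348 -> shift,turn [ 0.008 -0.009  0.116] -0.0
```

Emit:
play_rows:
  targets: "0 0 0 0.008 -0.009 0.03 -1; 0 0 0 0.008 -0.009 0.06 -1; 0 0 0 0.008 -0.009 0.09 -1; 0 0 0 0.008 -0.009 0.116 -1; 0 0 0 0.008 -0.009 0.116 -1"

```text
t: 52.12
position: [0.3958, 0.2709, 0.0456]
eef_rot: [180.0, 0.0, 86.4]
contact_force: [0.5, -1.8, -0.0]
finger_gap: 0.035
finger_force: 60.0
```

Emit:
play_rows:
  targets: "0 0 0 0 0 0 -1; 0 0 0 0 0 0 -1; 0 0 0 0 0 0 0.2; 0 0 0 0 0 0 0.2; 0 0 0 0 0 0 0.2"

```text
t: 52.75
position: [0.3957, 0.2711, 0.0458]
eef_rot: [180.0, -0.0, 86.4]
contact_force: [-1.5, 0.0, -0.1]
finger_gap: 0.051
finger_force: 0.0
```

Emit:
play_rows:
  targets: "0 0 0 0 0 -0.2 0.2; 0 0 0 0 0 -0.4 0.2; 0 0 0 0 0 -0.6 0.2; 0 0 0 0 0 -0.8 0.2; 0 0 0 0 0 -1 0.2"

```text
t: 53.38
position: [0.3956, 0.271, 0.1464]
eef_rot: [-180.0, -0.0, 86.4]
contact_force: [0.5, 0.1, -0.3]
finger_gap: 0.051
finger_force: 0.0
```

Emit:
play_rows:
  targets: "0 0 0 -0.2 0.1 -0.2 0.2; 0 0 0 -0.4 0.2 -0.4 0.2; 0 0 0 -0.6 0.3 -0.6 0.2; 0 0 0 -0.8 0.4 -0.7 0.2; 0 0 0 -1 0.5 -0.7 0.2"

```text
t: 54.0
position: [0.4401, 0.1675, 0.2168]
eef_rot: [179.9, -0.0, 86.4]
contact_force: [-0.3, -0.3, 0.1]
finger_gap: 0.0512
finger_force: 0.0
```

Run:
```python
from h import *
w=grab("wrist","w12"); print(w["s"]["position"]); pinlook(w,(180,20,460,240))
d=grab("side","d12"); print("C"); 
for c,s in blobs(d,(18,110,90),(32,255,255),30,(270,240,440,370))[0]: print(c.round(1),s[4],cast(d,c,.010).round(3))
```

```text
[0.4400787  0.16749849 0.21680063]
  brass px [355.7  37. ] box [338  20  39  35] area 743 at z.048 [0.4885 0.3161] at z.072 [0.4853 0.311 ]
  brass px [241.1  32.9] box [228  26  25  15] area 112 at z.048 [0.3674 0.3313] at z.072 [0.373 0.325]
  brass px [262.8  80.9] box [227  63  59  38] area 1161 at z.048 [0.3877 0.2748] at z.072 [0.3918 0.2726]
  brass px [383.2 137.6] box [293 110 167 101] area 1674 at z.048 [0.5127 0.2056] at z.072 [0.5078 0.2084]
  brass px [384.1 128.8] box [374 122  20  13] area 67 at z.048 [0.514  0.2152] at z.072 [0.509  0.2173]
  brass px [282.5 137.8] box [274 131  19  13] area 99 at z.048 [0.404  0.2116] at z.072 [0.407  0.2139]
  brass px [399.1 135.5] box [390 130  17  12] area 67 at z.048 [0.5307 0.2073] at z.072 [0.5245 0.21  ]
  brass px [321.6 199.1] box [318 180   7  37] area 65 at z.048 [0.4418 0.14  ] at z.072 [0.442  0.1476]
  brass px [292.1 210.7] box [285 207  14  11] area 32 at z.048 [0.4075 0.1283] at z.072 [0.4101 0.1367]
  brass px [444.9 229.3] box [428 212  29  27] area 77 at z.048 [0.5916 0.0914] at z.072 [0.5809 0.1025]
C
[380.2 340.6] 236 [ 0.547 -0.398  0.01 ]
```

Collar C was knocked: now at about (0.547,−0.398). I'll fetch it there.

Emit:
play_rows:
  targets: "0 0 0 -0.2 0 0 0.2; 0 0 0 -0.4 0 0 0.2; 0 0 0 -0.6 0 0 0.2; 0 0 0 -0.8 0.1 0 0.2; 0 0 0 -1 0.1 0 0.2"

```text
t: 54.72
position: [0.443, 0.0676, 0.2156]
eef_rot: [-180.0, -0.0, 86.4]
contact_force: [-0.0, -1.1, 0.2]
finger_gap: 0.0511
finger_force: 0.0
```

Emit:
play_rows:
  targets: "0 0 0 -0.2 0 0 0.2; 0 0 0 -0.4 0 0 0.2; 0 0 0 -0.6 0 0 0.2; 0 0 0 -0.8 0.1 0 0.2; 0 0 0 -1 0.1 0 0.2"

```text
t: 55.35
position: [0.4468, -0.0327, 0.2155]
eef_rot: [180.0, -0.0, 86.4]
contact_force: [0.5, -0.2, -0.2]
finger_gap: 0.0519
finger_force: 0.0
```

Emit:
play_rows:
  targets: "0 0 0 -0.2 0 0 0.2; 0 0 0 -0.4 0 0 0.2; 0 0 0 -0.6 0 0 0.2; 0 0 0 -0.8 0.1 0 0.2; 0 0 0 -1 0.1 0 0.2"

```text
t: 55.98
position: [0.4513, -0.1339, 0.2157]
eef_rot: [180.0, -0.0, 86.4]
contact_force: [0.7, -1.2, -0.4]
finger_gap: 0.0511
finger_force: 0.0
```

Emit:
play_rows:
  targets: "0 0 0 -0.2 0 0 0.2; 0 0 0 -0.4 0 0 0.2; 0 0 0 -0.6 0 0 0.2; 0 0 0 -0.8 0.1 0 0.2; 0 0 0 -1 0.1 0 0.2"

```text
t: 56.6
position: [0.4546, -0.2352, 0.2157]
eef_rot: [180.0, 0.0, 86.4]
contact_force: [0.4, -1.0, -0.3]
finger_gap: 0.0512
finger_force: 0.0
```

Emit:
play_rows:
  targets: "0 0 0 -0.2 0.2 0 0.2; 0 0 0 -0.4 0.4 0.1 0.2; 0 0 0 -0.6 0.6 0.2 0.2; 0 0 0 -0.8 0.8 0.3 0.2; 0 0 0 -1 0.8 0.4 0.2"

```text
t: 57.22
position: [0.5281, -0.3399, 0.1747]
eef_rot: [-180.0, -0.0, 86.4]
contact_force: [-0.4, -0.8, -0.1]
finger_gap: 0.0511
finger_force: 0.0
```

Emit:
play_rows:
  targets: "0 0 0 -0.2 0.1 0.1 0.2; 0 0 0 -0.4 0.2 0.2 0.2; 0 0 0 -0.59 0.22 0.35 0.2; 0 0 0 -0.59 0.22 0.35 0.2; 0 0 0 -0.59 0.22 0.35 0.2"

```text
t: 57.85
position: [0.5451, -0.3985, 0.1407]
eef_rot: [-180.0, -0.0, 86.4]
contact_force: [-0.3, -0.0, 0.5]
finger_gap: 0.051
finger_force: 0.0
```

Run:
```python
from h import *
f=grab("wrist","w13")
for r in rings(f,.010): print(r); plan((*r[3][:2],-.019))
```

```text
(array([194.7, 164.7]), array([26.2, 96.9]), np.int32(531), array([ 0.4203, -0.3692,  0.01  ]))
at [ 0.5454 -0.3984  0.1412] [180.   -0.   86.4] gap 0.051 -> shift,turn [ 0.212 -1.267  1.602] -0.0
(array([144. , 156.3]), array([20.9, 86.3]), np.int32(300), array([ 0.3603, -0.3541,  0.01  ]))
at [ 0.5454 -0.3984  0.1412] [180.   -0.   86.4] gap 0.051 -> shift,turn [ 0.325 -1.875  1.602] -0.0
(array([317. , 182.3]), array([43. , 49.9]), np.int32(1069), array([ 0.5433, -0.3965,  0.01  ]))
at [ 0.5454 -0.3984  0.1412] [180.   -0.   86.4] gap 0.051 -> shift,turn [ 0.017 -0.022  1.602] -0.0
(array([282.6, 213.7]), array([28.9, 33.8]), np.int32(253), array([ 0.5063, -0.4269,  0.01  ]))
at [ 0.5454 -0.3984  0.1412] [180.   -0.   86.4] gap 0.051 -> shift,turn [-0.309 -0.372  1.602] -0.0
```

Emit:
play_rows:
  targets: "0 0 0 0.017 -0.022 0.2 0.2; 0 0 0 0.017 -0.022 0.4 0.2; 0 0 0 0.017 -0.022 0.6 0.2; 0 0 0 0.017 -0.022 0.8 0.2; 0 0 0 0.017 -0.022 1 0.2"

```text
t: 58.52
position: [0.544, -0.3964, 0.0413]
eef_rot: [179.9, 0.1, 86.4]
contact_force: [0.4, 0.4, 0.5]
finger_gap: 0.051
finger_force: 0.0
```

Emit:
play_rows:
  targets: "0 0 0 0 0 0.2 0.2; 0 0 0 0 0 0.3 0.2; 0 0 0 0 0 0.4 0.2; 0 0 0 0 0 0.5 0.2; 0 0 0 0 0 0.602 0.2"

```text
t: 59.15
position: [0.5438, -0.3972, -0.0196]
eef_rot: [180.0, 0.0, 86.4]
contact_force: [-0.7, -0.8, -0.2]
finger_gap: 0.0511
finger_force: 0.0
```

Emit:
play_rows:
  targets: "0 0 0 0 0 0 0.2; 0 0 0 0 0 0 0.2; 0 0 0 0 0 0 -1; 0 0 0 0 0 0 -1; 0 0 0 0 0 0 -1"

```text
t: 59.78
position: [0.5441, -0.3976, -0.0184]
eef_rot: [179.9, 0.1, 86.4]
contact_force: [-0.8, -0.4, 4.7]
finger_gap: 0.0353
finger_force: 60.2
```

Emit:
play_rows:
  targets: "0 0 0 0 0 0 -1; 0 0 0 0 0 -0.2 -1; 0 0 0 0 0 -0.4 -1; 0 0 0 0 0 -0.7 -1; 0 0 0 0 0 -1 -1"

```text
t: 60.4
position: [0.5436, -0.3971, 0.0828]
eef_rot: [180.0, 0.0, 86.4]
contact_force: [0.1, -0.2, -0.2]
finger_gap: 0.0351
finger_force: 60.0
```

Run:
```python
from h import *
f=grab("wrist","w14"); plan((.45,-.2,.2))
hsv=cv2.cvtColor(f["pixels"],cv2.COLOR_RGB2HSV)
print([ (y,tuple(int(v) for v in hsv[y,319])) for y in range(215,320,4)])
print([ (x,tuple(int(v) for v in hsv[266,x])) for x in range(270,370,4)])
w=cv2.imread("pics/w9.png"); h2=cv2.cvtColor(w,cv2.COLOR_BGR2HSV); print([ (y,tuple(int(v) for v in h2[y,319])) for y in range(215,320,4)])
```

```text
at [ 0.5456 -0.399   0.0878] [179.6   0.3  86.4] gap 0.0353 -> shift,turn [ 1.926 -1.08  -1.122] -0.0
[(215, (17, 78, 161)), (219, (17, 79, 159)), (223, (17, 131, 101)), (227, (16, 129, 103)), (231, (16, 123, 110)), (235, (17, 139, 187)), (239, (17, 133, 174)), (243, (17, 133, 169)), (247, (17, 128, 159)), (251, (17, 80, 153)), (255, (17, 79, 151)), (259, (19, 79, 152)), (263, (18, 82, 153)), (267, (18, 78, 151)), (271, (18, 86, 140)), (275, (18, 132, 85)), (279, (17, 133, 86)), (283, (17, 126, 87)), (287, (18, 130, 90)), (291, (16, 127, 92)), (295, (18, 132, 89)), (299, (15, 109, 91)), (303, (16, 95, 89)), (307, (13, 83, 92)), (311, (13, 91, 90)), (315, (13, 86, 77)), (319, (10, 107, 55))]
[(270, (19, 37, 76)), (274, (14, 57, 58)), (278, (20, 113, 45)), (282, (17, 115, 84)), (286, (16, 125, 94)), (290, (16, 125, 96)), (294, (16, 125, 94)), (298, (16, 117, 89)), (302, (17, 100, 105)), (306, (17, 82, 147)), (310, (18, 80, 150)), (314, (18, 79, 151)), (318, (18, 82, 153)), (322, (18, 80, 153)), (326, (18, 79, 155)), (330, (19, 77, 155)), (334, (17, 88, 125)), (338, (15, 115, 89)), (342, (18, 126, 89)), (346, (16, 136, 94)), (350, (17, 129, 93)), (354, (16, 123, 95)), (358, (14, 120, 32)), (362, (0, 27, 38)), (366, (18, 31, 83))]
[(215, (18, 30, 86)), (219, (18, 36, 93)), (223, (22, 49, 94)), (227, (17, 121, 103)), (231, (17, 132, 106)), (235, (17, 126, 127)), (239, (17, 132, 186)), (243, (16, 137, 170)), (247, (16, 129, 168)), (251, (15, 120, 162)), (255, (14, 107, 164)), (259, (16, 103, 141)), (263, (30, 64, 68)), (267, (44, 65, 75)), (271, (56, 56, 95)), (275, (23, 101, 88)), (279, (17, 123, 91)), (283, (16, 123, 89)), (287, (16, 132, 85)), (291, (16, 133, 96)), (295, (17, 125, 96)), (299, (17, 133, 94)), (303, (59, 68, 97)), (307, (65, 72, 99)), (311, (65, 79, 94)), (315, (65, 76, 94)), (319, (65, 79, 94))]
```

Emit:
play_rows:
  targets: "0 0 0 0 0 -0.2 -1; 0 0 0 0 -0.2 -0.4 -1; 0 0 0 0 -0.4 -0.6 -1; 0 0 0 0 -0.6 -0.8 -1; 0 0 0 0 -0.8 -1 -1"

```text
t: 61.08
position: [0.463, -0.3919, 0.1821]
eef_rot: [180.0, 0.0, 86.4]
contact_force: [0.2, -0.1, 0.3]
finger_gap: 0.0354
finger_force: 60.0
```

Emit:
play_rows:
  targets: "0 0 0 0.2 0 -0.1 -1; 0 0 0 0.4 0 -0.2 -1; 0 0 0 0.6 0 -0.2 -1; 0 0 0 0.8 -0.1 -0.2 -1; 0 0 0 1 -0.1 -0.2 -1"

```text
t: 61.7
position: [0.4599, -0.2893, 0.1999]
eef_rot: [-179.9, -0.1, 86.4]
contact_force: [0.0, 0.5, -0.6]
finger_gap: 0.0355
finger_force: 60.0
```

Emit:
play_rows:
  targets: "0 0 0 0.2 0 0 -1; 0 0 0 0.4 0 0 -1; 0 0 0 0.6 0 0 -1; 0 0 0 0.8 -0.1 0 -1; 0 0 0 1 -0.1 0 -1"

```text
t: 62.32
position: [0.4562, -0.1897, 0.2005]
eef_rot: [-180.0, -0.0, 86.3]
contact_force: [0.3, -0.8, -0.8]
finger_gap: 0.0356
finger_force: 60.0
```

Emit:
play_rows:
  targets: "0 0 0 0.2 0 0 -1; 0 0 0 0.4 0 0 -1; 0 0 0 0.6 0 0 -1; 0 0 0 0.8 -0.1 0 -1; 0 0 0 1 -0.1 0 -1"

```text
t: 62.95
position: [0.4517, -0.0891, 0.2004]
eef_rot: [-180.0, -0.0, 86.4]
contact_force: [0.8, 0.5, 0.2]
finger_gap: 0.0355
finger_force: 60.0
```

Emit:
play_rows:
  targets: "0 0 0 0.2 0 0 -1; 0 0 0 0.4 0 0 -1; 0 0 0 0.6 0 0 -1; 0 0 0 0.8 -0.1 0 -1; 0 0 0 1 -0.1 0 -1"

```text
t: 63.58
position: [0.4478, 0.0111, 0.2005]
eef_rot: [-180.0, 0.0, 86.4]
contact_force: [-0.1, 0.3, -0.8]
finger_gap: 0.0355
finger_force: 60.0
```

Emit:
play_rows:
  targets: "0 0 0 0.2 0 0 -1; 0 0 0 0.4 0 0 -1; 0 0 0 0.6 0 0 -1; 0 0 0 0.8 -0.1 0 -1; 0 0 0 1 -0.1 0 -1"

```text
t: 64.2
position: [0.444, 0.1114, 0.2005]
eef_rot: [-180.0, 0.0, 86.4]
contact_force: [0.2, -0.2, -0.6]
finger_gap: 0.0355
finger_force: 60.0
```

Emit:
play_rows:
  targets: "0 0 0 0.2 0 0 -1; 0 0 0 0.4 0 0 -1; 0 0 0 0.6 0 0 -1; 0 0 0 0.8 -0.1 0 -1; 0 0 0 1 -0.1 0 -1"

```text
t: 64.82
position: [0.4403, 0.2116, 0.2005]
eef_rot: [-180.0, 0.0, 86.4]
contact_force: [-0.0, -0.3, -0.4]
finger_gap: 0.0353
finger_force: 60.0
```

Run:
```python
from h import *
plan((.3988,.3198,.057))
```

```text
at [0.4403 0.2116 0.2005] [-180.     0.    86.4] gap 0.0353 -> shift,turn [ 1.053 -0.482  1.435] -0.0
```

Emit:
play_rows:
  targets: "0 0 0 0.2 -0.1 0 -1; 0 0 0 0.4 -0.2 0.1 -1; 0 0 0 0.6 -0.3 0.2 -1; 0 0 0 0.8 -0.4 0.4 -1; 0 0 0 1 -0.482 0.6 -1"

```text
t: 65.45
position: [0.3988, 0.3144, 0.1402]
eef_rot: [180.0, -0.0, 86.4]
contact_force: [0.0, 0.7, 0.3]
finger_gap: 0.0351
finger_force: 60.0
```

Emit:
play_rows:
  targets: "0 0 0 0.053 0 0.2 -1; 0 0 0 0.053 0 0.4 -1; 0 0 0 0.053 0 0.6 -1; 0 0 0 0.053 0 0.835 -1; 0 0 0 0.053 0 0.835 -1"

```text
t: 66.08
position: [0.3982, 0.3182, 0.0556]
eef_rot: [-179.8, 0.1, 86.4]
contact_force: [-0.3, 0.1, -0.8]
finger_gap: 0.0354
finger_force: 60.0
```

Emit:
play_rows:
  targets: "0 0 0 0 0 0 -1; 0 0 0 0 0 0 -1; 0 0 0 0 0 0 -1; 0 0 0 0 0 0 -1; 0 0 0 0 0 0 -1"

```text
t: 66.7
position: [0.4004, 0.3188, 0.0572]
eef_rot: [180.0, -0.0, 86.4]
contact_force: [-0.5, 0.9, -0.6]
finger_gap: 0.0356
finger_force: 60.0
```

Run:
```python
from h import *
plan((.3988,.3198,.0458))
```

```text
at [0.4004 0.3188 0.0572] [180.   -0.   86.4] gap 0.0356 -> shift,turn [ 0.009 -0.017  0.114] -0.0
```

Emit:
play_rows:
  targets: "0 0 0 0.009 -0.017 0.03 -1; 0 0 0 0.009 -0.017 0.06 -1; 0 0 0 0.009 -0.017 0.09 -1; 0 0 0 0.009 -0.017 0.114 -1; 0 0 0 0.009 -0.017 0.114 -1"

```text
t: 67.32
position: [0.3985, 0.3197, 0.0453]
eef_rot: [-180.0, 0.0, 86.4]
contact_force: [-0.2, 0.1, -0.4]
finger_gap: 0.0356
finger_force: 60.0
```

Emit:
play_rows:
  targets: "0 0 0 0 0 0 -1; 0 0 0 0 0 0 -1; 0 0 0 0 0 0 0.2; 0 0 0 0 0 0 0.2; 0 0 0 0 0 0 0.2"

```text
t: 67.95
position: [0.3987, 0.3198, 0.0457]
eef_rot: [180.0, -0.0, 86.4]
contact_force: [-0.4, 1.1, -0.1]
finger_gap: 0.0509
finger_force: 0.0
```

Emit:
play_rows:
  targets: "0 0 0 0 0 -0.2 0.2; 0 0 0 0 0 -0.4 0.2; 0 0 0 0 0 -0.6 0.2; 0 0 0 0 0 -0.8 0.2; 0 0 0 0 0 -1 0.2"

```text
t: 68.58
position: [0.3986, 0.3198, 0.1463]
eef_rot: [-180.0, 0.0, 86.4]
contact_force: [0.0, 0.5, -0.7]
finger_gap: 0.0512
finger_force: 0.0
```

Emit:
play_rows:
  targets: "0 0 0 -0.2 0.1 -0.2 0.2; 0 0 0 -0.4 0.2 -0.4 0.2; 0 0 0 -0.4 0.3 -0.5 0.2; 0 0 0 -0.4 0.4 -0.5 0.2; 0 0 0 -0.4 0.45 -0.5 0.2"

```text
t: 69.2
position: [0.4413, 0.2773, 0.1947]
eef_rot: [-179.9, 0.0, 86.4]
contact_force: [-0.5, -0.0, -0.4]
finger_gap: 0.0514
finger_force: 0.0
```

Run:
```python
from h import *
w=grab("wrist","w15"); print(w["s"]["position"]); g=grab("scene","s15"); d=grab("side","d15")
a=cv2.resize(g["pixels"][235:310,225:325],(400,300),interpolation=2);b=cv2.resize(d["pixels"][140:215,220:320],(400,300),interpolation=2)
c=cv2.resize(w["pixels"][60:240,200:440],(400,300),interpolation=2)
cv2.imwrite("pics/m15.png",np.vstack([np.hstack([a,b]),np.hstack([c,c*0])])[:,:,::-1])
for n,q in zip("ABC",[(.4887,.3151),(.3957,.2710),(.3989,.3209)]): print(n,[ (z,((proj(w,(*q,z))-[200,60])*400/240+[0,300]).round(0)) for z in (.056,.08)])
```

```text
[0.44131844 0.27734246 0.19472744]
A [(0.056, array([275., 437.])), (0.08, array([281., 442.]))]
B [(0.056, array([125., 518.])), (0.08, array([119., 530.]))]
C [(0.056, array([122., 437.])), (0.08, array([116., 442.]))]
```

View pics/m15.png

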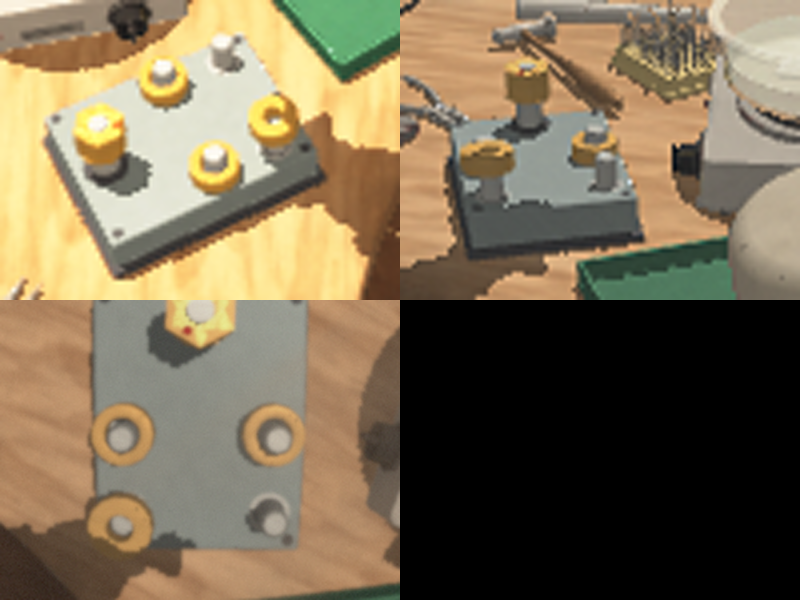

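m15 shows A (upper right) and C (upper left) flat on the deck, so both fit. B (lower left) is up on its tip, so it's tight. I'll check that B is properly seated.

Run:
```python
from h import *
w=grab("wrist")
hsv=cv2.cvtColor(w["pixels"],cv2.COLOR_RGB2HSV)
for n,q,zt in [("A",(.4887,.3151),.056),("B",(.3957,.2710),.080),("C",(.3989,.3209),.056)]:
    u=proj(w,(*q,zt)); x,y=u.astype(int); r=24
    m=cv2.inRange(hsv[y-r:y+r,x-r:x+r],(12,95,120),(34,255,255)); 
    cs,_=cv2.findContours(m,0,cv2.CHAIN_APPROX_NONE); k=max(cs,key=cv2.contourArea); e=cv2.fitEllipse(cv2.convexHull(k)); c=np.array(e[0])+[x-r,y-r]
    print(n,"exp",u.round(1),"got",c.round(1),np.round(e[1],1),cast(w,c,zt).round(4))
plan((.3957,.271,.05))
```

```text
A exp [365.7 142. ] got [384.3 140.5] [47.1 77.8] [0.5074 0.3158 0.056 ]
B exp [272.1 197.7] got [273.  194.3] [35.7 40.1] [0.3969 0.2743 0.08  ]
C exp [273.9 141.7] got [255.5 140.4] [47.4 75.4] [0.3806 0.3237 0.056 ]
at [0.4405 0.2772 0.1947] [-179.9    0.    86.4] gap 0.0511 -> shift,turn [-0.09  -0.443  1.447] -0.0
```

B looks about 2 mm off-centre on its tip. I'll re-seat it by gripping along y, which centres it, then letting go again.

Emit:
play_rows:
  targets: "0 0 0.05 -0.05 -0.2 0 0.2; 0 0 0.1 -0.09 -0.4 0 0.2; 0 0 0.15 -0.09 -0.443 0 0.2; 0 0 0.2 -0.09 -0.443 0 0.2; 0 0 0.25 -0.09 -0.443 0 0.2"

```text
t: 70.03
position: [0.3956, 0.271, 0.1954]
eef_rot: [-180.0, 0.0, 41.1]
contact_force: [0.3, 0.2, -1.3]
finger_gap: 0.0513
finger_force: 0.0
```

Emit:
play_rows:
  targets: "0 0 0.05 0 0 0.1 0.2; 0 0 0.1 0 0 0.3 0.2; 0 0 0.15 0 0 0.5 0.2; 0 0 0.2 0 0 0.7 0.2; 0 0 0.25 0 0 0.8 0.2"

```text
t: 70.65
position: [0.395, 0.2707, 0.1142]
eef_rot: [179.9, 0.1, -3.9]
contact_force: [0.5, 0.6, 0.3]
finger_gap: 0.0516
finger_force: 0.0
```

Emit:
play_rows:
  targets: "0 0 0 0 0 0 0.2; 0 0 0 0 0 0 0.2; 0 0 0 0 0 0 0.2; 0 0 0 0 0 0 0.2; 0 0 0 0 0 0 0.2"

```text
t: 71.28
position: [0.3964, 0.2709, 0.1158]
eef_rot: [-180.0, -0.0, -3.6]
contact_force: [-0.3, -0.6, -0.2]
finger_gap: 0.0511
finger_force: 0.0
```

Run:
```python
from h import *
plan((.3957,.271,.047))
```

```text
at [0.3964 0.2709 0.1158] [-180.    -0.    -3.6] gap 0.0511 -> shift,turn [-0.007 -0.001  0.688] -0.0
```

Emit:
play_rows:
  targets: "0 0 0 -0.007 0 0.2 0.2; 0 0 0 -0.007 0 0.4 0.2; 0 0 0 -0.007 0 0.55 0.2; 0 0 0 -0.007 0 0.69 0.2; 0 0 0 -0.007 0 0.69 0.2"

```text
t: 71.9
position: [0.3949, 0.2706, 0.0456]
eef_rot: [179.9, 0.1, -3.6]
contact_force: [-0.5, -0.3, -0.1]
finger_gap: 0.0509
finger_force: 0.0
```

Emit:
play_rows:
  targets: "0 0 0 0 0 0 0.2; 0 0 0 0 0 0 -1; 0 0 0 0 0 0 -1; 0 0 0 0 0 0 -1; 0 0 0 0 0 0 -1"

```text
t: 72.53
position: [0.3962, 0.2712, 0.0473]
eef_rot: [-180.0, -0.1, -3.6]
contact_force: [-0.4, 1.1, 4.4]
finger_gap: 0.0344
finger_force: 59.7
```

Emit:
play_rows:
  targets: "0 0 0 0 0 0 -1; 0 0 0 0 0 0 -1; 0 0 0 0 0 0 -1; 0 0 0 0 0 0 -1; 0 0 0 0 0 0 -1"

```text
t: 73.15
position: [0.3962, 0.2712, 0.0473]
eef_rot: [-180.0, -0.1, -3.6]
contact_force: [-0.5, 0.3, 5.9]
finger_gap: 0.0348
finger_force: 59.7
```

Run:
```python
from h import *
plan((.3957,.271,.045)); w=grab("wrist"); hsv=cv2.cvtColor(w["pixels"],cv2.COLOR_RGB2HSV)
print([ (y,tuple(int(v) for v in hsv[y,319])) for y in range(211,320,4)])
```

```text
at [0.3962 0.2712 0.0473] [-1.8e+02 -1.0e-01 -3.6e+00] gap 0.0348 -> shift,turn [-0.005  0.003  0.023] -0.0
[(211, (40, 17, 133)), (215, (33, 19, 136)), (219, (19, 28, 126)), (223, (16, 71, 75)), (227, (18, 128, 112)), (231, (17, 121, 114)), (235, (16, 122, 130)), (239, (17, 135, 194)), (243, (16, 127, 179)), (247, (16, 133, 175)), (251, (17, 129, 172)), (255, (16, 112, 168)), (259, (18, 39, 144)), (263, (16, 48, 100)), (267, (16, 50, 96)), (271, (17, 117, 94)), (275, (16, 126, 93)), (279, (17, 126, 89)), (283, (17, 130, 96)), (287, (17, 122, 100)), (291, (16, 135, 96)), (295, (17, 130, 98)), (299, (16, 132, 106)), (303, (14, 116, 172)), (307, (13, 112, 177)), (311, (14, 113, 171)), (315, (14, 118, 164)), (319, (14, 118, 171))]
```

Emit:
play_rows:
  targets: "0 0 0 0 0 -0.04 -1; 0 0 0 -0.005 0.003 -0.04 -1; 0 0 0 -0.005 0.003 -0.04 -1; 0 0 0 -0.005 0.003 0 -1; 0 0 0 -0.005 0.003 0.01 -1"

```text
t: 73.82
position: [0.3959, 0.2711, 0.0461]
eef_rot: [-179.9, -0.1, -3.6]
contact_force: [-0.5, -0.1, 7.0]
finger_gap: 0.035
finger_force: 60.5
```

Emit:
play_rows:
  targets: "0 0 0 0 0 0 -1; 0 0 0 0 0 0 -1; 0 0 0 0 0 0 -1; 0 0 0 0 0 0 -1; 0 0 0 0 0 0 -1"

```text
t: 74.45
position: [0.3959, 0.2711, 0.046]
eef_rot: [-179.9, -0.1, -3.6]
contact_force: [-0.3, 2.3, 5.2]
finger_gap: 0.0346
finger_force: 60.3
```

Emit:
play_rows:
  targets: "0 0 0 0 0 0 0.2; 0 0 0 0 0 0 0.2; 0 0 0 0 0 0 0.2; 0 0 0 0 0 0 0.2; 0 0 0 0 0 0 0.2"

```text
t: 75.08
position: [0.395, 0.2706, 0.0455]
eef_rot: [180.0, 0.0, -3.6]
contact_force: [-0.4, 0.6, 0.3]
finger_gap: 0.0511
finger_force: 0.0
```

Emit:
play_rows:
  targets: "0 0 0 0 0 -0.2 0.2; 0 0 0 0 0 -0.4 0.2; 0 0 0 0 0 -0.6 0.2; 0 0 0 0 0 -0.8 0.2; 0 0 0 0 0 -1 0.2"

```text
t: 75.7
position: [0.395, 0.2706, 0.1463]
eef_rot: [180.0, 0.0, -3.6]
contact_force: [0.5, 0.0, -0.9]
finger_gap: 0.0511
finger_force: 0.0
```

Emit:
play_rows:
  targets: "0 0 0 0 0 0 0.2; 0 0 0 0 0 0 0.2; 0 0 0 0 0 0 0.2; 0 0 0 0 0 0 0.2; 0 0 0 0 0 0 0.2"

```text
t: 76.32
position: [0.3949, 0.2706, 0.1452]
eef_rot: [180.0, 0.0, -3.6]
contact_force: [-0.4, 0.0, -0.3]
finger_gap: 0.0512
finger_force: 0.0
```

Run:
```python
from h import *
w=grab("wrist","w17"); g=grab("scene"); d=grab("side"); hsv=cv2.cvtColor(w["pixels"],cv2.COLOR_RGB2HSV)
u=proj(w,(.3957,.271,.08)); v=proj(w,(.3957,.271,.064)); x,y=u.astype(int); r=30
m=cv2.inRange(hsv[y-r:y+r,x-r:x+r],(12,110,80),(34,255,255)); ys,xs=np.nonzero(m)
print("exp mid",((u+v)/2).round(1),"box",xs.min()+x-r,xs.max()+x-r,ys.min()+y-r,ys.max()+y-r)
print("".join("\n"+"".join("#" if q else "." for q in row) for row in m[::2,::1]))
plan((.3957,.271,.045))
```

```text
exp mid [318. 201.] box 287 346 179 233

............................................................
............................................................
............................................................
.......................#################....................
....................########################................
.................###############################............
...............##################################...........
..............#####################################.........
............########################################........
...........##########################################.......
..........############################################......
..........#################..........##################.....
.........###############................###############.....
.........##############..................##############.....
.........##############..................###############....
.........##############.................################....
.........################.............##################....
.........#############
[... 169 characters left out ...]
####################################################
##########.############################################..##.
#######...#############################################..#..
#########..##.######################################...#..#.
#######......#.##################################...........
#####...##..##......#########################.#.............
####.#..#..............##################...................
######..#...............##.#....##.#.......#........#.......
#####..#..#..........#.###.#...##........#..................
#..#..###....###.....####......#..........#.....#......##...
at [0.3951 0.2706 0.1455] [180.    0.   -3.6] gap 0.0512 -> shift,turn [ 0.006 -0.004  1.005] -0.0
```

Run:
```python
from h import *
f=grab("wrist")
f["s"]=dict(f["s"]); f["s"]["position"]=np.array([.59237782,-.30317297,.18006591]); f["s"]["eef_rot"]=np.array([-179.874,-.0996,90.386])
P=np.array([cast(f,p,.022)[:2] for p in [(185,2),(328,0),(322,108),(178,104)]]); print("red",P.round(3),P.mean(0))
f["s"]["position"]=np.array([.38623898,.26790278,.2518961]); f["s"]["eef_rot"]=np.array([180,0,-.026])
for z in (.08,.12): print("lamp",z,[cast(f,p,z)[:2].round(3) for p in [(515,50),(540,85),(570,93),(600,85),(612,60)]])
print("green",[cast(f,p,.022)[:2].round(3) for p in [(380,6),(465,10),(468,124),(384,124)]])
```

```text
red [[ 0.445 -0.103]
 [ 0.6   -0.114]
 [ 0.595 -0.23 ]
 [ 0.438 -0.22 ]] [ 0.5192939  -0.16660401]
lamp 0.08 [array([0.547, 0.029]), array([ 0.509, -0.013]), array([ 0.508, -0.073]), array([ 0.533, -0.144]), array([ 0.579, -0.177])]
lamp 0.12 [array([0.537, 0.058]), array([0.504, 0.02 ]), array([ 0.503, -0.032]), array([ 0.524, -0.094]), array([ 0.565, -0.124])]
green [array([0.595, 0.19 ]), array([0.606, 0.071]), array([0.446, 0.065]), array([0.439, 0.185])]
```

Emit:
play_rows:
  targets: "0 0 0 0.006 0 0.2 0.2; 0 0 0 0.006 0 0.5 0.2; 0 0 0 0.006 0 0.8 0.2; 0 0 0 0.006 0 1 0.2; 0 0 0 0.006 0 1 0.2"

```text
t: 77.15
position: [0.3945, 0.2701, 0.0444]
eef_rot: [179.9, 0.2, -3.6]
contact_force: [0.1, -1.1, -0.6]
finger_gap: 0.0513
finger_force: 0.0
```

Emit:
play_rows:
  targets: "0 0 0 0 0 0 0.2; 0 0 0 0 0 0 -1; 0 0 0 0 0 0 -1; 0 0 0 0 0 0 -1; 0 0 0 0 0 0 -1"

```text
t: 77.78
position: [0.3966, 0.2709, 0.0467]
eef_rot: [-180.0, -0.1, -3.6]
contact_force: [-0.5, -1.0, 4.9]
finger_gap: 0.0352
finger_force: 59.5
```

Emit:
play_rows:
  targets: "0 0 0 0 0 -0.1 -1; 0 0 0 0 0 -0.2 -1; 0 0 0 0 0 -0.5 -1; 0 0 0 0 0 -0.8 -1; 0 0 0 0 0 -1 -1"

```text
t: 78.4
position: [0.3961, 0.2709, 0.1477]
eef_rot: [-179.9, -0.1, -3.6]
contact_force: [-0.5, -0.9, -1.0]
finger_gap: 0.0347
finger_force: 59.9
```

Emit:
play_rows:
  targets: "0 0 0 0 0.2 -0.2 -1; 0 0 0 0 0.4 -0.5 -1; 0 0 0 0.1 0.6 -0.5 -1; 0 0 0 0.1 0.8 -0.5 -1; 0 0 0 0.2 1 -0.5 -1"

```text
t: 79.03
position: [0.4088, 0.169, 0.1963]
eef_rot: [-180.0, -0.0, -3.6]
contact_force: [0.3, -0.0, -1.5]
finger_gap: 0.0343
finger_force: 59.9
```

Emit:
play_rows:
  targets: "0 0 0 0 0.2 0 -1; 0 0 0 0 0.4 0 -1; 0 0 0 0.1 0.6 0 -1; 0 0 0 0.1 0.8 0 -1; 0 0 0 0.2 1 0 -1"

```text
t: 79.65
position: [0.4224, 0.068, 0.1962]
eef_rot: [-180.0, -0.0, -3.6]
contact_force: [0.4, 0.1, 0.3]
finger_gap: 0.0346
finger_force: 59.9
```

Emit:
play_rows:
  targets: "0 0 0 0 0.2 0 -1; 0 0 0 0 0.4 0 -1; 0 0 0 0.1 0.6 0 -1; 0 0 0 0.1 0.8 0 -1; 0 0 0 0.2 1 0 -1"

```text
t: 80.28
position: [0.4361, -0.033, 0.1962]
eef_rot: [-180.0, -0.0, -3.6]
contact_force: [-0.3, 0.1, 0.2]
finger_gap: 0.0346
finger_force: 59.9
```

Emit:
play_rows:
  targets: "0 0 0 0 0.2 0 -1; 0 0 0 0 0.4 0 -1; 0 0 0 0.1 0.6 0 -1; 0 0 0 0.1 0.8 0 -1; 0 0 0 0.2 1 0 -1"

```text
t: 80.9
position: [0.4507, -0.1347, 0.1959]
eef_rot: [180.0, -0.0, -3.6]
contact_force: [0.3, -0.3, -0.1]
finger_gap: 0.0345
finger_force: 59.9
```

Emit:
play_rows:
  targets: "0 0 0 0.1 0.2 0 -1; 0 0 0 0.2 0.4 0.2 -1; 0 0 0 0.3 0.4 0.4 -1; 0 0 0 0.3 0.4 0.6 -1; 0 0 0 0.3 0.4 0.9 -1"

```text
t: 81.53
position: [0.4791, -0.1768, 0.1053]
eef_rot: [179.9, -0.1, -3.6]
contact_force: [0.6, -0.3, -0.8]
finger_gap: 0.0345
finger_force: 59.9
```

Run:
```python
from h import *
plan((.478,-.175,-.011))
f=grab("wrist"); hsv=cv2.cvtColor(f["pixels"],cv2.COLOR_RGB2HSV); m=cv2.inRange(hsv,(0,170,50),(8,255,255))|cv2.inRange(hsv,(174,170,50),(180,255,255))
cs,_=cv2.findContours(m,0,cv2.CHAIN_APPROX_NONE);q=max(cs,key=cv2.contourArea)
W=np.array([cast(f,p[0],.022)[:2] for p in q]); print(W.min(0),W.max(0))
```

```text
at [ 0.4791 -0.1768  0.1053] [ 1.799e+02 -1.000e-01 -3.600e+00] gap 0.0345 -> shift,turn [-0.012 -0.017  1.163] -0.0
[ 0.44073544 -0.22818767] [ 0.60027639 -0.10125783]
```

Emit:
play_rows:
  targets: "0 0 0 0 -0.08 0.2 -1; 0 0 0 0 -0.08 0.4 -1; 0 0 0 0 -0.08 0.6 -1; 0 0 0 0 -0.08 0.8 -1; 0 0 0 0 -0.08 1 -1"

```text
t: 82.2
position: [0.4791, -0.1683, 0.0053]
eef_rot: [180.0, -0.0, -3.6]
contact_force: [0.2, 0.1, -0.4]
finger_gap: 0.0346
finger_force: 60.0
```

Emit:
play_rows:
  targets: "0 0 0 0 0 0.05 -1; 0 0 0 0 0 0.1 -1; 0 0 0 0 0 0.16 -1; 0 0 0 0 0 0.16 -1; 0 0 0 0 0 0.16 -1"

```text
t: 82.82
position: [0.4783, -0.1676, -0.0101]
eef_rot: [180.0, -0.0, -3.6]
contact_force: [-0.2, 0.1, -0.2]
finger_gap: 0.0348
finger_force: 60.0
```

Emit:
play_rows:
  targets: "0 0 0 0 0 0 0.2; 0 0 0 0 0 0 0.2; 0 0 0 0 0 0 0.2; 0 0 0 0 0 0 0.2; 0 0 0 0 0 0 0.2"

```text
t: 83.45
position: [0.4781, -0.1675, -0.0104]
eef_rot: [180.0, -0.0, -3.6]
contact_force: [-0.9, 0.0, -0.0]
finger_gap: 0.0511
finger_force: 0.0
```

Emit:
play_rows:
  targets: "0 0 0 0 0 -0.2 0.2; 0 0 0 0 0 -0.4 0.2; 0 0 0 0 0 -0.6 0.2; 0 0 0 0 0 -0.8 0.2; 0 0 0 0 0 -1 0.2"

```text
t: 84.08
position: [0.478, -0.1674, 0.0902]
eef_rot: [-180.0, 0.0, -3.6]
contact_force: [0.4, 0.8, -0.4]
finger_gap: 0.0517
finger_force: 0.0
```

Emit:
play_rows:
  targets: "0 0 0 0 -0.2 -0.2 0.2; 0 0 0 0 -0.4 -0.4 0.2; 0 0 0 0 -0.6 -0.6 0.2; 0 0 0 -0.1 -0.8 -0.8 0.2; 0 0 0 -0.2 -1 -1 0.2"

```text
t: 84.7
position: [0.4641, -0.0657, 0.1901]
eef_rot: [-180.0, 0.0, -3.6]
contact_force: [0.2, -0.2, -0.4]
finger_gap: 0.0511
finger_force: 0.0
```

Run:
```python
from h import *
plan((.4887,.3151,.2)); d=grab("side"); 
for c,s in blobs(d,(15,110,60),(34,255,255),60,(285,250,370,300))[0]: print(c.round(1),s,cast(d,c,.015).round(3))
f=grab("wrist"); hsv=cv2.cvtColor(f["pixels"],cv2.COLOR_RGB2HSV)
for c,s in blobs(f,(12,100,60),(34,255,255),60)[0]: print(c.round(1),s,cast(f,c,.015).round(3))
```

```text
at [ 0.4641 -0.0657  0.1901] [-180.     0.    -3.6] gap 0.0511 -> shift,turn [ 0.005 -3.816 -0.099] -0.0
[303.4 253.4] [285 250  50  11 246] [ 0.486 -0.082  0.015]
[362.6 257.1] [354 252  16  12  76] [ 0.624 -0.141  0.015]
[288.4 279. ] [285 270   9  17  71] [ 0.423 -0.167  0.015]
[311.  276.5] [304 270  15  14 184] [ 0.476 -0.175  0.015]
[348.5 294.5] [313 283  57  17 219] [ 0.537 -0.259  0.015]
[292.  176.1] [    0     0   640   400 80043] [ 0.463 -0.033  0.015]
[601.7  17.4] [ 577    0   50   49 1139] [ 0.697 -0.509  0.015]
[408.3 157.8] [392 142  33  33 736] [ 0.477 -0.167  0.015]
[ 48.4 184.8] [ 37 173  21  26 318] [0.482 0.354 0.015]
[630.9 250.8] [621 232  19  34 171] [ 0.287 -0.681  0.015]
[587.7 316.4] [547 261  80 107 711] [ 0.149 -0.596  0.015]
[ 21.  367.6] [ 16 359  10  20  99] [-0.04   0.862  0.015]
[190.3 379.6] [171 359  36  40 332] [0.108 0.19  0.015]
```

Emit:
play_rows:
  targets: "0 0 0 0 -0.2 -0.1 0.2; 0 0 0 0 -0.4 -0.1 0.2; 0 0 0 0 -0.6 -0.1 0.2; 0 0 0 0 -0.8 -0.1 0.2; 0 0 0 0 -1 -0.1 0.2"

```text
t: 85.42
position: [0.4709, 0.0334, 0.1988]
eef_rot: [180.0, 0.0, -3.7]
contact_force: [0.3, -0.2, 1.2]
finger_gap: 0.0513
finger_force: 0.0
```

Emit:
play_rows:
  targets: "0 0 0 0 -0.2 0 0.2; 0 0 0 0 -0.4 0 0.2; 0 0 0 0 -0.6 0 0.2; 0 0 0 0 -0.8 0 0.2; 0 0 0 0 -1 0 0.2"

```text
t: 86.05
position: [0.4773, 0.1332, 0.1987]
eef_rot: [180.0, 0.0, -3.7]
contact_force: [0.3, 0.2, 0.1]
finger_gap: 0.0511
finger_force: 0.0
```

Emit:
play_rows:
  targets: "0 0 0 0 -0.2 0 0.2; 0 0 0 0 -0.4 0 0.2; 0 0 0 0 -0.6 0 0.2; 0 0 0 0 -0.8 0 0.2; 0 0 0 0 -1 0 0.2"

```text
t: 86.68
position: [0.4837, 0.2332, 0.1987]
eef_rot: [180.0, 0.0, -3.7]
contact_force: [-0.0, 0.1, 0.3]
finger_gap: 0.0515
finger_force: 0.0
```

Emit:
play_rows:
  targets: "0 0 -0.05 0 -0.2 0 0.2; 0 0 -0.1 0 -0.4 0 0.2; 0 0 -0.15 0 -0.6 0 0.2; 0 0 -0.2 0 -0.8 0 0.2; 0 0 -0.25 0 -0.81 0 0.2"

```text
t: 87.3
position: [0.4887, 0.3151, 0.1988]
eef_rot: [-180.0, 0.0, 41.7]
contact_force: [-0.4, -0.2, -0.5]
finger_gap: 0.0516
finger_force: 0.0
```

Emit:
play_rows:
  targets: "0 0 -0.05 0 0 0.2 0.2; 0 0 -0.1 0 0 0.4 0.2; 0 0 -0.15 0 0 0.5 0.2; 0 0 -0.2 0 0 0.6 0.2; 0 0 -0.25 0 0 0.6 0.2"

```text
t: 87.92
position: [0.4881, 0.3135, 0.1379]
eef_rot: [-179.9, 0.1, 86.7]
contact_force: [0.8, 0.2, 0.4]
finger_gap: 0.0508
finger_force: 0.0
```

Emit:
play_rows:
  targets: "0 0 0 0 0 0 0.2; 0 0 0 0 0 0 0.2; 0 0 0 0 0 0 0.2; 0 0 0 0 0 0 0.2; 0 0 0 0 0 0 0.2"

```text
t: 88.55
position: [0.4886, 0.3138, 0.1397]
eef_rot: [180.0, -0.0, 86.3]
contact_force: [-0.2, -0.1, -0.7]
finger_gap: 0.0513
finger_force: 0.0
```

Run:
```python
from h import *
plan((.4887,.3151,.0212),86.4); f=grab("wrist")
for c,s in blobs(f,(12,110,60),(34,255,255),200,(100,30,460,260))[0]: print(c.round(1),s,cast(f,c,.05).round(3))
```

```text
at [0.4886 0.3138 0.1397] [180.   -0.   86.3] gap 0.0513 -> shift,turn [ 0.013 -0.     1.185] -0.0003
[251.7 111.2] [  100    30   360   230 35208] [0.438 0.39  0.05 ]
[256.2 114.5] [ 228   87   57   56 1819] [0.442 0.387 0.05 ]
[318.1 192.9] [297 173  44  43 988] [0.488 0.317 0.05 ]
```

Emit:
play_rows:
  targets: "0 0 0 0.013 0 0.2 0.2; 0 0 0 0.013 0 0.4 0.2; 0 0 0 0.013 0 0.6 0.2; 0 0 0 0.013 0 0.8 0.2; 0 0 0 0.013 0 1 0.2"

```text
t: 89.22
position: [0.4888, 0.3151, 0.0391]
eef_rot: [180.0, -0.0, 86.4]
contact_force: [0.4, -0.2, 0.2]
finger_gap: 0.0513
finger_force: 0.0
```

Emit:
play_rows:
  targets: "0 0 0 0 0 0.1 0.2; 0 0 0 0 0 0.18 0.2; 0 0 0 0 0 0.18 0.2; 0 0 0 0 0 0.18 -1; 0 0 0 0 0 0.18 -1"

```text
t: 89.85
position: [0.4893, 0.3154, 0.0227]
eef_rot: [179.9, -0.0, 86.4]
contact_force: [-0.5, 0.4, 4.7]
finger_gap: 0.0355
finger_force: 59.9
```

Emit:
play_rows:
  targets: "0 0 0 0 0 0 -1; 0 0 0 0 0 0 -1; 0 0 0 0 0 -0.2 -1; 0 0 0 0 0 -0.5 -1; 0 0 0 0 0 -1 -1"

```text
t: 90.48
position: [0.4873, 0.3144, 0.1208]
eef_rot: [-179.8, 0.1, 86.4]
contact_force: [0.5, -0.2, -0.7]
finger_gap: 0.0354
finger_force: 60.5
```

Emit:
play_rows:
  targets: "0 0 0 -0.2 0.1 -0.1 -1; 0 0 0 -0.4 0.2 -0.1 -1; 0 0 0 -0.6 0.4 -0.1 -1; 0 0 0 -0.8 0.6 -0.1 -1; 0 0 0 -1 0.72 -0.1 -1"

```text
t: 91.1
position: [0.555, 0.2099, 0.1315]
eef_rot: [180.0, -0.0, 86.4]
contact_force: [-0.6, 0.3, -0.2]
finger_gap: 0.0352
finger_force: 60.5
```

Emit:
play_rows:
  targets: "0 0 0 -0.2 0 0 -1; 0 0 0 -0.4 0 0 -1; 0 0 0 -0.6 0 0 -1; 0 0 0 -0.7 0 0.1 -1; 0 0 0 -0.7 0 0.3 -1"

```text
t: 91.72
position: [0.5503, 0.14, 0.1018]
eef_rot: [179.9, -0.0, 86.3]
contact_force: [-0.5, -0.4, -0.9]
finger_gap: 0.035
finger_force: 60.5
```

Run:
```python
from h import *
plan((.55,.138,-.010))
f=grab("wrist"); hsv=cv2.cvtColor(f["pixels"],cv2.COLOR_RGB2HSV); m=cv2.inRange(hsv,(60,80,30),(90,255,255))
cs,_=cv2.findContours(m,0,cv2.CHAIN_APPROX_NONE);q=max(cs,key=cv2.contourArea)
W=np.array([cast(f,p[0],.022)[:2] for p in q]); print("green",W.min(0),W.max(0))
```

```text
at [0.5503 0.14   0.1018] [179.9  -0.   86.3] gap 0.035 -> shift,turn [-2.000e-02 -1.000e-03  1.118e+00] -0.0
green [0.45644465 0.17978762] [0.46054091 0.18479748]
```

Emit:
play_rows:
  targets: "0 0 0 -0.02 0 0.2 -1; 0 0 0 -0.02 0 0.4 -1; 0 0 0 -0.02 0 0.6 -1; 0 0 0 -0.02 0 0.8 -1; 0 0 0 -0.02 0 1 -1"

```text
t: 92.4
position: [0.5493, 0.1391, 0.0008]
eef_rot: [-180.0, -0.0, 86.4]
contact_force: [-0.0, 0.6, -1.0]
finger_gap: 0.0354
finger_force: 60.5
```

Emit:
play_rows:
  targets: "0 0 0 0 0 0.05 -1; 0 0 0 0 0 0.11 -1; 0 0 0 0 0 0.11 -1; 0 0 0 0 0 0.11 0.1; 0 0 0 0 0 0.11 0.1"

```text
t: 93.02
position: [0.5502, 0.1389, -0.0087]
eef_rot: [179.9, -0.0, 86.4]
contact_force: [-1.2, -0.1, 0.1]
finger_gap: 0.047
finger_force: 0.0
```

Emit:
play_rows:
  targets: "0 0 0 0 0 0 0.1; 0 0 0 0 0 0 0.1; 0 0 0 0 0 -0.2 0.1; 0 0 0 0 0 -0.5 0.1; 0 0 0 0 0 -1 0.1"

```text
t: 93.65
position: [0.5481, 0.1388, 0.09]
eef_rot: [-179.8, 0.0, 86.4]
contact_force: [0.2, 0.2, 0.7]
finger_gap: 0.0472
finger_force: 0.0
```

Emit:
play_rows:
  targets: "0 0 0 0.2 -0.2 -0.1 0.2; 0 0 0 0.4 -0.4 -0.2 0.2; 0 0 0 0.6 -0.6 -0.3 0.2; 0 0 0 0.8 -0.8 -0.4 0.2; 0 0 0 1 -1 -0.5 0.2"

```text
t: 94.28
position: [0.4554, 0.2456, 0.141]
eef_rot: [180.0, -0.0, 86.4]
contact_force: [-0.6, -0.3, -0.2]
finger_gap: 0.0513
finger_force: 0.0
```

Run:
```python
from h import *
plan((.3989,.3209,.13)); f=grab("wrist")
for c,s in blobs(f,(12,110,60),(34,255,255),200,(380,30,640,300))[0]: print(c.round(1),s,cast(f,c,.012).round(3))
hsv=cv2.cvtColor(f["pixels"],cv2.COLOR_RGB2HSV); m=cv2.inRange(hsv,(60,80,30),(90,255,255))
cs,_=cv2.findContours(m,0,cv2.CHAIN_APPROX_NONE);q=max(cs,key=cv2.contourArea)
W=np.array([cast(f,p[0],.022)[:2] for p in q]); print("green",W.min(0),W.max(0))
```

```text
at [0.4554 0.2456 0.141 ] [180.   -0.   86.4] gap 0.0513 -> shift,turn [ 0.715 -0.612  0.11 ] -0.0
[407.5  49.8] [ 380   30   79   60 2511] [0.547 0.373 0.012]
[406.8  97.7] [388  76  34  46 653] [0.544 0.326 0.012]
[469.9 235.2] [ 380  151  178  149 9763] [0.621 0.178 0.012]
[614.3 263.9] [ 578  233   62   67 1469] [0.938 0.087 0.012]
[414.8 268.1] [401 255  25  30 426] [0.557 0.143 0.012]
green [0.55325158 0.16051695] [0.58728326 0.18298441]
```

Emit:
play_rows:
  targets: "0 0 0 0.2 -0.2 0 0.2; 0 0 0 0.4 -0.4 0 0.2; 0 0 0 0.6 -0.6 0.1 0.2; 0 0 0 0.715 -0.612 0.11 0.2; 0 0 0 0.715 -0.612 0.11 0.2"

```text
t: 94.95
position: [0.4004, 0.3207, 0.1298]
eef_rot: [180.0, -0.0, 86.4]
contact_force: [-0.6, 0.0, -0.1]
finger_gap: 0.0509
finger_force: 0.0
```

Emit:
play_rows:
  targets: "0 0 0 0 0 0 0.2; 0 0 0 0 0 0.1 0.2; 0 0 0 0 0 0.2 0.2; 0 0 0 0 0 0.3 0.2; 0 0 0 0 0 0.3 0.2"

```text
t: 95.58
position: [0.3988, 0.3197, 0.0983]
eef_rot: [-179.9, 0.1, 86.4]
contact_force: [0.3, 0.1, -0.8]
finger_gap: 0.0512
finger_force: 0.0
```

Run:
```python
from h import *
plan((.3989,.3209,.0212))
```

```text
at [0.3988 0.3197 0.0983] [-1.799e+02  1.000e-01  8.640e+01] gap 0.0512 -> shift,turn [0.012 0.    0.771] -0.0
```

Emit:
play_rows:
  targets: "0 0 0 0.01 0 0.2 0.2; 0 0 0 0.01 0 0.4 0.2; 0 0 0 0.01 0 0.6 0.2; 0 0 0 0.01 0 0.77 0.2; 0 0 0 0.01 0 0.77 0.2"

```text
t: 96.2
position: [0.3988, 0.3208, 0.0217]
eef_rot: [-179.9, 0.1, 86.4]
contact_force: [-0.4, -0.3, -0.5]
finger_gap: 0.0515
finger_force: 0.0
```

Emit:
play_rows:
  targets: "0 0 0 0 0 0 0.2; 0 0 0 0 0 0 -1; 0 0 0 0 0 0 -1; 0 0 0 0 0 0 -1; 0 0 0 0 0 0 -1"

```text
t: 96.82
position: [0.4004, 0.3217, 0.0241]
eef_rot: [179.9, -0.1, 86.4]
contact_force: [-0.6, -0.9, 5.9]
finger_gap: 0.0351
finger_force: 59.2
```

Emit:
play_rows:
  targets: "0 0 0 0 0 0 -1; 0 0 0 0 0 -0.2 -1; 0 0 0 0 0 -0.5 -1; 0 0 0 0 0 -0.8 -1; 0 0 0 0 0 -1 -1"

```text
t: 97.45
position: [0.4004, 0.3216, 0.1248]
eef_rot: [179.9, -0.1, 86.4]
contact_force: [-0.5, -0.3, -1.1]
finger_gap: 0.0352
finger_force: 59.9
```

Emit:
play_rows:
  targets: "0 0 0 -0.2 0.1 -0.1 -1; 0 0 0 -0.4 0.2 -0.1 -1; 0 0 0 -0.6 0.3 -0.1 -1; 0 0 0 -0.8 0.4 -0.1 -1; 0 0 0 -1 0.53 -0.1 -1"

```text
t: 98.08
position: [0.4465, 0.2175, 0.1333]
eef_rot: [179.9, -0.0, 86.4]
contact_force: [0.9, 0.1, -0.3]
finger_gap: 0.0352
finger_force: 59.9
```

Emit:
play_rows:
  targets: "0 0 0 -0.2 0.1 0 -1; 0 0 0 -0.4 0.2 0 -1; 0 0 0 -0.6 0.3 0 -1; 0 0 0 -0.8 0.4 0 -1; 0 0 0 -1 0.53 0.2 -1"

```text
t: 98.7
position: [0.4946, 0.1143, 0.1145]
eef_rot: [179.7, -0.0, 86.4]
contact_force: [1.3, -0.3, -0.7]
finger_gap: 0.0351
finger_force: 59.9
```

Run:
```python
from h import *
plan((.492,.112,-.010)); g=grab("scene")
hsv=cv2.cvtColor(g["pixels"],cv2.COLOR_RGB2HSV); m=cv2.inRange(hsv,(60,80,30),(90,255,255)); m[:,:275]=0; m[:,350:]=0; m[:195]=0;m[265:]=0
cs,_=cv2.findContours(m,0,cv2.CHAIN_APPROX_NONE);q=max(cs,key=cv2.contourArea)
print(cv2.minAreaRect(np.array([cast(g,p[0],.022)[:2]*1000 for p in q],np.float32)))
for c,s in blobs(g,(12,130,60),(34,255,255),20,(290,205,340,250))[0]: print(c.round(1),s,cast(g,c,.015).round(3))
```

```text
at [0.4946 0.1143 0.1145] [179.7  -0.   86.4] gap 0.0351 -> shift,turn [-0.025 -0.025  1.245] -0.0
((516.68408203125, 132.0312042236328), (166.244140625, 124.11727142333984), 2.5288052558898926)
[290.9 209.8] [290 205   3  11  29] [0.631 0.142 0.015]
[296.8 206.9] [294 205   6   6  25] [0.631 0.119 0.015]
[316.2 208.5] [313 205   7   9  49] [0.588 0.066 0.015]
[328.3 209.8] [322 205  12  12  29] [0.561 0.035 0.015]
[335.2 223.5] [331 211   9  23  74] [0.497 0.049 0.015]
[303.8 225.1] [298 220  12  11  98] [0.549 0.141 0.015]
[334.3 245.1] [321 239  19  11  85] [0.424 0.102 0.015]
```

Emit:
play_rows:
  targets: "0 0 0 0 -0.02 0.2 -1; 0 0 0 0 -0.02 0.4 -1; 0 0 0 0 -0.02 0.6 -1; 0 0 0 0 -0.02 0.8 -1; 0 0 0 0 -0.02 1 -1"

```text
t: 99.38
position: [0.4911, 0.1153, 0.0127]
eef_rot: [179.9, -0.0, 86.4]
contact_force: [-0.2, 0.5, -0.2]
finger_gap: 0.0351
finger_force: 60.0
```

Run:
```python
from h import *
plan((.492,.112,-.010))
```

```text
at [0.4911 0.1153 0.0127] [179.9  -0.   86.4] gap 0.0351 -> shift,turn [-0.032  0.011  0.227] -0.0
```

Emit:
play_rows:
  targets: "0 0 0 -0.03 0.01 0.1 -1; 0 0 0 -0.03 0.01 0.22 -1; 0 0 0 -0.03 0.01 0.22 -1; 0 0 0 -0.03 0.01 0.22 0.1; 0 0 0 -0.03 0.01 0.22 0.1"

```text
t: 100.0
position: [0.4922, 0.112, -0.0088]
eef_rot: [179.9, -0.0, 86.4]
contact_force: [-0.6, 0.7, -0.9]
finger_gap: 0.0471
finger_force: 0.0
```

Emit:
play_rows:
  targets: "0 0 0 0 0 0 0.1; 0 0 0 0 0 0 0.1; 0 0 0 0 0 -0.2 0.1; 0 0 0 0 0 -0.5 0.1; 0 0 0 0 0 -1 0.1"

```text
t: 100.62
position: [0.4902, 0.112, 0.0903]
eef_rot: [-179.8, 0.0, 86.4]
contact_force: [0.9, 1.0, 0.5]
finger_gap: 0.047
finger_force: 0.0
```

Emit:
play_rows:
  targets: "0 0 0 0.1 0 -0.3 1; 0 0 0 0.3 0 -0.6 1; 0 0 0 0.5 -0.1 -0.9 1; 0 0 0 0.7 -0.2 -1 1; 0 0 0 0.9 -0.2 -1 1"

```text
t: 101.25
position: [0.4773, 0.2039, 0.1921]
eef_rot: [179.9, -0.0, 86.4]
contact_force: [0.2, -0.2, -0.6]
finger_gap: 0.0857
finger_force: 0.0
```

Emit:
play_rows:
  targets: "0 0 0 0.2 0 0 1; 0 0 0 0.4 0 0 1; 0 0 0 0.6 -0.1 0 1; 0 0 0 0.8 -0.2 0 1; 0 0 0 0.9 -0.2 0 1"

```text
t: 101.88
position: [0.4625, 0.2953, 0.1905]
eef_rot: [-180.0, 0.0, 86.4]
contact_force: [0.5, 0.0, 0.0]
finger_gap: 0.0858
finger_force: 0.0
```

Emit:
play_rows:
  targets: "0 0 -0.05 0.2 0 0 1; 0 0 -0.1 0.4 0 0 1; 0 0 -0.15 0.6 -0.1 0 1; 0 0 -0.2 0.8 -0.2 0 1; 0 0 -0.25 0.92 -0.2 0 1"

```text
t: 102.5
position: [0.4488, 0.3881, 0.1905]
eef_rot: [-180.0, 0.0, 131.7]
contact_force: [0.5, -0.4, -0.4]
finger_gap: 0.0853
finger_force: 0.0
```

Emit:
play_rows:
  targets: "0 0 -0.05 0 0 0 1; 0 0 -0.1 0 0 0 1; 0 0 -0.134 0 0 0 1; 0 0 -0.134 0 0 0 1; 0 0 -0.134 0 0 0 1"

```text
t: 103.12
position: [0.4493, 0.3872, 0.1905]
eef_rot: [-180.0, 0.0, 155.4]
contact_force: [-0.1, -0.2, 0.1]
finger_gap: 0.0853
finger_force: 0.0
```

Run:
```python
from h import *
plan((.449,.387,.053),155.5); g=grab("scene")
for c,s in blobs(g,(12,130,60),(34,255,255),40,(290,205,340,250))[0]: print(c.round(1),s,cast(g,c,.015).round(3))
w=grab("wrist"); hsv=cv2.cvtColor(w["pixels"],cv2.COLOR_RGB2HSV)
u=proj(w,(.449,.387,.095)); x,y=u.astype(int); r=36; m=cv2.inRange(hsv[y-r:y+r,x-r:x+r],(17,110,120),(34,255,255))
print(u)
print("".join("\n"+"".join("#" if q else "." for q in row) for row in m[::2]))
```

```text
at [0.4493 0.3872 0.1905] [-180.     0.   155.4] gap 0.0853 -> shift,turn [ 0.002 -0.002  1.375] -0.0008
[303.8 225.1] [298 220  12  11  98] [0.549 0.141 0.015]
[320.1 233.1] [315 228  11  12  97] [0.49  0.114 0.015]
[334.5 244.6] [321 239  19  11  61] [0.425 0.101 0.015]
[318.29939966 194.59822335]

........................................................................
........................................................................
........................................................................
........................................................................
........................................................................
........................................................................
........................................................................
........................................................................
........................................................................
..........................###.#.........#.#.......#.....................
.......................#.....###........#####.......#...............
[... 1129 characters left out ...]
#####.#.##.###########.....................
.............................####..#.#..................................
........................................................................
........................................................................
........................................................................
........................................................................
........................................................................
........................................................................
........................................................................
........................................................................
```

Both collars are in the green tray. The nut mask's orientation looks ambiguous, so I'm checking it properly before gripping.

Run:
```python
from h import *
w=grab("wrist","w20"); p=w["pixels"]; hsv=cv2.cvtColor(p,cv2.COLOR_RGB2HSV)
u=proj(w,(.449,.387,.095)); x,y=u.astype(int); r=40; s=hsv[y-r:y+r,x-r:x+r]
red=cv2.inRange(s,(0,120,60),(9,255,255))|cv2.inRange(s,(172,120,60),(180,255,255)); ys,xs=np.nonzero(red); print("red",len(xs),xs.mean()-r,ys.mean()-r)
m=cv2.inRange(s,(10,85,40),(36,255,255)); m=cv2.morphologyEx(m,cv2.MORPH_CLOSE,np.ones((5,5)))
print("".join("\n"+"".join("#" if q else "." for q in row) for row in m[::2]))
print("V"); print("\n".join(" ".join(f"{v//10:2d}" for v in row[::3]) for row in s[::4,:,2]))
```

```text
red 14 -13.214285714285715 -4.357142857142854

............................................................####################
.............................................................###################
..............................................................##################
..............................................................##################
...............................................................#################
................................................................################
.................................................................###############
.....................................############................###############
................................###################...............##############
............................##########################.............#############
...........................#############################...........#############
..........................###############################...........############
........................##################################...........###########

[... 3108 characters left out ...]
1 22 18 18 19 19 19 21 22 22 21 19 14 14 13 10 10 16
13 13 13 13 13 13 13 15 19 20 21 22 22 21 20 22 22 22 21 21 15 14 14 13 12  9 14
13 13 13 14 13 13 13 13 14 19 20 22 22 22 22 21 22 21 21 18 13 14 14 14 13 10 11
14 13 13 13 14 13 13 13 14 14 18 21 22 21 20 20 20 20 19 14 14 14 14 14 13 12 10
13 14 13 13 13 13 13 13 14 14 14 17 17 16 15 14 14 14 14 13 14 14 14 14 13 14 11
13 14 13 13 13 14 13 14 14 13 13 13 14 14 14 13 14 14 13 13 14 14 14 14 13 14 13
13 13 13 13 13 13 13 14 14 13 13 14 14 14 14 14 13 14 13 13 13 14 14 13 10 11 13
14 14 13 13 13 13 14 13 13 14 13 13 13 14 13 13 13 13 14 14 13 14 14 14 12 13 15
15 15 13 13 13 13 13 13 13 14 13 13 13 13 13 14 14 14 14 14 14 14 14 14 15 17 17
```

Run:
```python
from h import *
f=grab("wrist"); cur=dict(f["s"])
def ang(name,pos,rot):
    p=cv2.imread(f"pics/{name}.png")[:,:,::-1].copy(); f["s"]=dict(cur,position=np.array(pos),eef_rot=np.array(rot))
    u=proj(f,(.449,.387,.095)); x,y=u.astype(int); r=24; hsv=cv2.cvtColor(p,cv2.COLOR_RGB2HSV)[y-r:y+r,x-r:x+r]
    m=cv2.inRange(hsv,(0,110,60),(11,255,255))|cv2.inRange(hsv,(170,110,60),(180,255,255)); g=cv2.inRange(hsv,(0,0,110),(180,60,255))
    g[:r-9]=0; g[r+9:]=0; g[:,:r-9]=0; g[:,r+9:]=0; 
    yy,xx=np.mgrid[-r:r,-r:r]; m[(np.hypot(xx,yy)>20)]=0
    d=cast(f,(np.nonzero(m)[1].mean()+x-r,np.nonzero(m)[0].mean()+y-r),.095); c=cast(f,(np.nonzero(g)[1].mean()+x-r,np.nonzero(g)[0].mean()+y-r),.096)
    v=(d-c)[:2]; print(name,(m>0).sum(),(g>0).sum(),"screw",c[:2].round(4),"dot r",np.linalg.norm(v).round(4),"angle",np.degrees(np.arctan2(v[1],v[0]))%360)
ang("w1",[.38624,.26790,.25190],[180,0,-.03])
ang("w5",[.44903168,.38690574,.25171063],[180,0,-.37])
ang("w6",[.44894542,.29504591,.23178705],[180,0,90.31])
ang("w9",[.4883,.3076,.2007],[180,0,86.3])
ang("w15",[.44131844,.27734246,.19472744],[180,0,86.4])
ang("w20",cur["position"],cur["eef_rot"])
```

```text
w1 10 108 screw [0.4496 0.3873] dot r 0.0134 angle 97.23584838099302
w5 13 111 screw [0.4497 0.3872] dot r 0.0134 angle 233.71536924231407
w6 14 156 screw [0.4492 0.3878] dot r 0.013 angle 234.19118023107862
w9 21 178 screw [0.4493 0.3876] dot r 0.0127 angle 234.29643341884733
w15 21 208 screw [0.4492 0.3879] dot r 0.0127 angle 236.01556479684348
w20 17 175 screw [0.4488 0.3876] dot r 0.0129 angle 225.52089980629162
```

The dot angles explain it. The nut did reach its stop (2.2 N m of torque), and pressing on B later pushed it back about 10°. The flats now need yaw ≈135.5.

Emit:
play_rows:
  targets: "0 0 0.05 0 0 0 1; 0 0 0.11 0 0 0.2 1; 0 0 0.11 0 0 0.4 1; 0 0 0.11 0 0 0.6 1; 0 0 0.11 0 0 0.8 1"

```text
t: 103.95
position: [0.449, 0.3873, 0.1101]
eef_rot: [180.0, 0.0, 135.7]
contact_force: [-0.6, 0.5, -0.1]
finger_gap: 0.0852
finger_force: 0.0
```

Emit:
play_rows:
  targets: "0 0 0 0 0 0.2 1; 0 0 0 0 0 0.4 1; 0 0 0 0 0 0.6 1; 0 0 0 0 0 0.6 -1; 0 0 0 0 0 0.6 -1"

```text
t: 104.58
position: [0.4494, 0.3876, 0.0513]
eef_rot: [179.9, 0.0, 135.7]
contact_force: [-0.4, 0.6, 0.4]
finger_gap: 0.0517
finger_force: 0.0
```

Emit:
play_rows:
  targets: "0 0 0 0 0 0 -1; 0 0 0 0 0 0 -1; 0 0 0 0 0 0 -1; 0 0 0 0 0 0 -1; 0 0 0 0 0 0 -1"

```text
t: 105.2
position: [0.4494, 0.3874, 0.0521]
eef_rot: [179.9, 0.0, 135.7]
contact_force: [-1.9, -2.2, 5.3]
finger_gap: 0.0325
finger_force: 60.9
```

Emit:
play_rows:
  targets: "0 0 -0.02 0 0 0 -1; 0 0 -0.04 0 0 0 -1; 0 0 -0.045 0 0 0 -1; 0 0 -0.045 0 0 0 -1; 0 0 -0.045 0 0 0 -1"

```text
t: 105.82
position: [0.4494, 0.3874, 0.052]
eef_rot: [179.9, 0.0, 143.8]
contact_force: [-1.4, -2.1, 5.6]
finger_gap: 0.0326
finger_force: 61.0
```

```bash
python3 -c "
from h import *
s=monitor.sense(); print(s['eef_rot'],s['torque'])"
```

```text
[1.79923652e+02 4.78399125e-02 1.43800346e+02] [-0.3052814   0.28982075 -0.01931909]
```

Emit:
play_rows:
  targets: "0 0 -0.01 0 0 0 -1; 0 0 -0.02 0 0 0 -1; 0 0 -0.03 0 0 0 -1; 0 0 -0.03 0 0 0 -1; 0 0 -0.03 0 0 0 -1"

```text
t: 106.45
position: [0.4491, 0.3876, 0.0521]
eef_rot: [179.9, -0.1, 148.9]
contact_force: [-3.0, -0.4, 6.5]
finger_gap: 0.0325
finger_force: 67.3
```

```bash
python3 -c "
from h import *
s=monitor.sense(); print(s['eef_rot'],s['torque'])"
```

```text
[ 1.79892356e+02 -5.39113382e-02  1.48877709e+02] [-0.27346226  0.47163402 -2.22466718]
```

The stop is confirmed: torque rose at about yaw 147. Screwing down clockwise.

Emit:
play_rows:
  targets: "0 0 0.055 0 0 0 -1; 0 0 0.11 0 0 0 -1; 0 0 0.165 0 0 0 -1; 0 0 0.22 0 0 0 -1; 0 0 0.275 0 0 0 -1"

```text
t: 107.08
position: [0.4493, 0.3877, 0.0521]
eef_rot: [179.9, -0.0, 99.4]
contact_force: [-1.5, -0.5, 6.5]
finger_gap: 0.033
finger_force: 61.4
```

Emit:
play_rows:
  targets: "0 0 0.055 0 0 0 -1; 0 0 0.11 0 0 0 -1; 0 0 0.165 0 0 0 -1; 0 0 0.22 0 0 0 -1; 0 0 0.275 0 0 0 -1"

```text
t: 107.7
position: [0.4495, 0.3877, 0.0521]
eef_rot: [180.0, -0.1, 49.9]
contact_force: [-1.1, -1.1, 4.4]
finger_gap: 0.0327
finger_force: 61.4
```

Emit:
play_rows:
  targets: "0 0 0.055 0 0 0 -1; 0 0 0.11 0 0 0 -1; 0 0 0.165 0 0 0 -1; 0 0 0.2 0 0 0 -1; 0 0 0.2 0 0 0 -1"

```text
t: 108.32
position: [0.4496, 0.3875, 0.0521]
eef_rot: [-180.0, -0.1, 14.1]
contact_force: [-0.3, -1.2, 4.9]
finger_gap: 0.0327
finger_force: 61.6
```

```bash
python3 -c "
from h import *
s=monitor.sense(); print(s['eef_rot'],s['torque'],s['joint_positions'].round(0))"
```

```text
[-1.79980619e+02 -1.15896305e-01  1.41161990e+01] [-0.28315613  0.13203855 -0.07584923] [ 30.  28.  93.  -0.  59. 106.]
```

Now small steps, watching for the lower stop.

Emit:
play_rows:
  targets: "0 0 0.02 0 0 0 -1; 0 0 0.04 0 0 0 -1; 0 0 0.04 0 0 0 -1; 0 0 0.04 0 0 0 -1; 0 0 0.04 0 0 0 -1"

```text
t: 108.95
position: [0.4496, 0.3875, 0.0521]
eef_rot: [-180.0, -0.1, 7.0]
contact_force: [-0.4, -2.2, 5.6]
finger_gap: 0.033
finger_force: 61.6
```

```bash
python3 -c "
from h import *
s=monitor.sense(); print(s['eef_rot'],s['torque'])"
```

```text
[-1.79968306e+02 -1.09896283e-01  6.98409927e+00] [-0.27616361  0.1067079  -0.03948107]
```

Emit:
play_rows:
  targets: "0 0 0.01 0 0 0 -1; 0 0 0.02 0 0 0 -1; 0 0 0.02 0 0 0 -1; 0 0 0.02 0 0 0 -1; 0 0 0.02 0 0 0 -1"

```text
t: 109.58
position: [0.4496, 0.3875, 0.0521]
eef_rot: [-180.0, -0.1, 3.4]
contact_force: [-1.4, -1.7, 5.3]
finger_gap: 0.0328
finger_force: 61.7
```

```bash
python3 -c "
from h import *
s=monitor.sense(); print(s['eef_rot'],s['torque'])"
```

```text
[-1.79961016e+02 -1.12230182e-01  3.38377645e+00] [-0.36625705  0.18043803 -0.1289623 ]
```

Emit:
play_rows:
  targets: "0 0 0.01 0 0 0 -1; 0 0 0.02 0 0 0 -1; 0 0 0.02 0 0 0 -1; 0 0 0.02 0 0 0 -1; 0 0 0.02 0 0 0 -1"

```text
t: 110.2
position: [0.4496, 0.3874, 0.0521]
eef_rot: [-180.0, -0.1, -0.2]
contact_force: [-1.1, -2.5, 5.5]
finger_gap: 0.0328
finger_force: 61.7
```

```bash
python3 -c "
from h import *
s=monitor.sense(); print(s['eef_rot'],s['torque'])"
```

```text
[-1.79958594e+02 -1.05023726e-01 -2.15788285e-01] [-0.33001249  0.19082129 -0.06674831]
```

Emit:
play_rows:
  targets: "0 0 0.01 0 0 0 -1; 0 0 0.02 0 0 0 -1; 0 0 0.02 0 0 0 -1; 0 0 0.02 0 0 0 -1; 0 0 0.02 0 0 0 -1"

```text
t: 110.82
position: [0.4496, 0.3874, 0.0521]
eef_rot: [-180.0, -0.1, -3.7]
contact_force: [-1.1, -1.0, 5.0]
finger_gap: 0.033
finger_force: 61.2
```

```bash
python3 -c "
from h import *
s=monitor.sense(); print(s['eef_rot'],s['torque'])"
```

```text
[-1.79971082e+02 -1.18670502e-01 -3.73683363e+00] [-0.3755822   0.19731453  0.52589162]
```

Emit:
play_rows:
  targets: "0 0 0.01 0 0 0 -1; 0 0 0.015 0 0 0 -1; 0 0 0.015 0 0 0 -1; 0 0 0.015 0 0 0 -1; 0 0 0.015 0 0 0 -1"

```text
t: 111.45
position: [0.4496, 0.3874, 0.052]
eef_rot: [-180.0, -0.1, -6.3]
contact_force: [-0.7, -2.3, 7.5]
finger_gap: 0.0329
finger_force: 61.7
```

```bash
python3 -c "
from h import *
s=monitor.sense(); print(s['eef_rot'],s['torque'])"
```

```text
[-1.79993024e+02 -1.39731822e-01 -6.32116063e+00] [-0.32658376  0.18138538  1.66283626]
```

Emit:
play_rows:
  targets: "0 0 -0.01 0 0 0 -1; 0 0 -0.01 0 0 0 -1; 0 0 -0.01 0 0 0 1; 0 0 -0.01 0 0 0 1; 0 0 -0.01 0 0 0 1"

```text
t: 112.08
position: [0.4489, 0.3873, 0.0505]
eef_rot: [-180.0, 0.0, -4.7]
contact_force: [0.2, 0.3, -0.1]
finger_gap: 0.0845
finger_force: 0.0
```

Emit:
play_rows:
  targets: "0 0 0 0 0 0 1; 0 0 0 0 0 -0.2 1; 0 0 0 0 0 -0.5 1; 0 0 0 0 0 -0.8 1; 0 0 0 0 0 -1 1"

```text
t: 112.7
position: [0.4495, 0.3876, 0.1522]
eef_rot: [-179.9, -0.1, -4.7]
contact_force: [-0.4, 0.3, -0.4]
finger_gap: 0.0853
finger_force: 0.0
```

Emit:
play_rows:
  targets: "0 0 0 -0.2 0.2 -0.2 1; 0 0 0 -0.4 0.4 -0.4 1; 0 0 0 -0.5 0.6 -0.6 1; 0 0 0 -0.5 0.8 -0.8 1; 0 0 0 -0.5 1 -1 1"

```text
t: 113.32
position: [0.3906, 0.2912, 0.2513]
eef_rot: [-180.0, -0.0, -4.7]
contact_force: [-0.5, -0.0, -0.2]
finger_gap: 0.0853
finger_force: 0.0
```

Emit:
play_rows:
  targets: "0 0 0 0 0 0 1; 0 0 0 0 0 0 1; 0 0 0 0 0 0 1; 0 0 0 0 0 0 1; 0 0 0 0 0 0 1"

```text
t: 113.95
position: [0.3908, 0.2919, 0.2501]
eef_rot: [180.0, 0.0, -4.7]
contact_force: [0.4, 0.1, 0.3]
finger_gap: 0.0854
finger_force: 0.0
```

Run:
```python
from h import *
f=grab("wrist"); s=f["s"]; print(s["t"],s["position"].round(4),s["eef_rot"].round(1))
p=f["pixels"]; u=proj(f,(.449,.387,.095)); x,y=u.astype(int); r=24; hsv=cv2.cvtColor(p,cv2.COLOR_RGB2HSV)[y-r:y+r,x-r:x+r]
m=cv2.inRange(hsv,(0,110,60),(11,255,255))|cv2.inRange(hsv,(170,110,60),(180,255,255)); yy,xx=np.mgrid[-r:r,-r:r]; m[np.hypot(xx,yy)>20]=0
d=cast(f,(np.nonzero(m)[1].mean()+x-r,np.nonzero(m)[0].mean()+y-r),.095); v=d[:2]-[.4492,.3876]; print("dot",v,np.degrees(np.arctan2(v[1],v[0]))%360)
g=grab("scene"); dd=grab("side")
for n,fr,roi in (("green scene",g,(290,205,340,250)),("red side",dd,(295,262,345,290))):
    for c,st in blobs(fr,(12,130,60),(34,255,255),60,roi)[0]: print(n,c.round(1),st[4],cast(fr,c,.015).round(3))
def diff(n,fr,roi):
    a=cv2.imread(f"pics/{n}0.png")[:,:,::-1].astype(int); x0,y0,x1,y1=roi; return np.abs(a-fr["pixels"])[y0:y1,x0:x1].max(2)
print("flux side diff",(diff("side",dd,(283,228,303,248))>40).mean(),"pitch",(diff("side",dd,(398,282,420,300))>40).mean(),"goblet scene",(diff("scene",g,(260,165,288,196))>40).mean(),"pins scene",(diff("scene",g,(262,240,305,282))>40).mean())
```

```text
113.95 [0.3908 0.2919 0.2501] [180.    0.   -4.7]
dot [0.00047132 0.01321234] 87.95696645192746
green scene [303.8 225.1] 98 [0.549 0.141 0.015]
green scene [320.1 233.1] 97 [0.49  0.114 0.015]
green scene [334.5 244.6] 63 [0.425 0.1   0.015]
red side [311.1 276.5] 181 [ 0.476 -0.175  0.015]
flux side diff 0.0 pitch 0.0 goblet scene 0.8110599078341014 pins scene 0.032668881506090805
```

```bash
python3 -c "
from station import bot
print(bot.job_done())"
```

```text
the job is handed in; nothing more can be done
None
```

The job is handed in: all three collars were on pins at once, the two that fit are in the green tray and the tight one is in the red, and the nut is screwed back to its lower stop. While the tight collar was re-seated, the nut turned back about 10°, dropping the raised pins by roughly 1.7 mm. The flux cup and pitch showed no change; the beaker could not be checked at the end because its camera view had changed, but the arm never went near it.

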